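Clear the hold-down and run the touch stylus along a folded bracket's seam

TASK

On the black fixture, loosen the carriage's clamp knob (a good part turn anticlockwise), slide the carriage back to the end stop beside the straight end of the bracket, so that its hold-down finger no longer covers the seam, and turn the knob fully clockwise to lock it. Then take the stylus and, leaning it in under the bracket's clear roof (20 to 50 degrees from vertical), guide its ball tip slowly, at about 30 mm/s, right along the joint between the black plate and the upright aluminium sheet, from the end of the straight leg round the bend to the end of the bent leg, keeping it within a few millimetres of the joint and pressing only gently. Lay the stylus back in its leaning trough as it was, tip down on the foot, and leave the valve block, screwdriver, filter and tray where they are.

Things in the scene. Friction and masses are not known exactly. Their poses are not given: they have to be found in the camera images.
- fixture: Fixed black plate on feet, top 45 mm above the table, with a folded aluminium bracket, a rail and a carriage. Origin on the table; x away from the robot (yaw within 0.25 rad), z up; plate x -75 to 110, y -160 to 120 mm. Straight leg: upright sheet 80 mm high, robot-side face at x = 45, y -55 to 35. Its clear 5 mm roof, top 80 mm above the plate, overhangs by 30 mm. Rail at x = -45.
- bent_leg: Second leg of the bracket: at the bend the sheet turns 30 degrees away from the robot. Origin on the bend line at table height (fixture x 45, y 35, z 0 mm); y runs along the leg away from the bend, its robot-side face is its x = 0 plane, 78 mm long; yaw is the fixture's minus 30 degrees. Same height and overhanging clear roof.
- seam_start (a point): Start of the seam line, 10 mm in from the free end of the straight leg. The seam line is where the CENTRE of the stylus's ball (radius 5 mm) runs: 7 mm above the plate and 7 mm out from the sheet, so 2 mm clear of both. Fixture frame (38, -45, 52) mm.
- seam_bend (a point): Seam line at the bend, 82 mm from the start. Straight line from seam_start to here. Fixture frame (38, 37, 52) mm.
- seam_end (a point): End of the seam line on the bent leg, about 68 mm from the bend point. Straight line from seam_bend to here. Bent-leg frame (-7, 70, 52) mm.
- carriage_top (a point): Point on top of the clamp carriage, on the knob's axis: a 44 x 44 mm dark steel block on the rail, top 24 mm above the plate, with a steel finger 20 mm wide, 16 to 26 mm above the plate and rubber foot under its end, reaching 84 mm in +x of the fixture to lie across the seam.
- carriage (a joint): Carriage position along the rail in m: 0 = against the end stop at -y of the fixture (parked; finger at fixture y = -125 mm, 80 mm before seam_start), growing towards +y of the fixture, to 0.150. Starts at 0.09 to 0.145, finger over the straight leg. Slides with about 2.5 N of friction; stays where left.
- knob_grip (a point): Centre of the bar grip of the clamp knob on the carriage, on the knob's vertical axis: black bar 60 mm long, 14 mm wide, 26 mm high (its top 13 mm above this point, 65 mm above the plate). This point turns with the knob: its x axis lies along the bar.
- knob (a joint): Knob angle in rad, anticlockwise from above: 0 = fully clockwise, locked, bar along the fixture's x axis; end stop at 1.3 = loose. Starts at 0 to 0.12. Loosened means more than 0.9. Friction about 0.08 Nm. Stays where left.
- rest: Fixed stylus rest: dark base 120 x 90 mm, an upright and an aluminium V-trough leaning 25 degrees from vertical, upper end towards -x of the rest (to the robot at yaw 0; yaw within 0.35), open side up and to +x. The trough ends 125 mm along the stylus from its tip; flat foot plate below. Origin under the base. It stands left or right of the fixture.
- rest_foot (a point): Where the centre of the stylus's ball is when the stylus lies home in the trough: 5 mm above the foot plate along the trough.
- rest_top (a point): Where the stylus_grip point is when the stylus lies home; the line rest_foot to rest_top is the stylus's home axis.
- stylus: Loose touch stylus, round, 185 mm long, about 120 g: steel ball tip radius 5 mm, thin steel shank to 72 mm from the tip, then a grey handle 24 mm in diameter from 72 to 185 mm. Origin at the end of the tip, z axis along it to the handle's top. Starts home in the trough, leaning 25 degrees.
- stylus_tip (a point): Centre of the stylus's ball tip.
- stylus_grip (a point): Point on the handle's axis 148 mm from the tip end, where it can be gripped with the fingers pointing down along the stylus, clear of the trough.
- valve_block: Bystander: loose grey valve block 90 x 70 x 80 mm, on the other side from the rest. Origin under its centre.
- screwdriver: Bystander: loose screwdriver lying on the far left. Origin under its middle.
- filter: Bystander: loose grey air filter, 68 mm in diameter, 125 mm tall, standing beyond the fixture. Origin under its centre.
- tray: Bystander: loose black tray 100 x 120 x 35 mm, on the far right. Origin under its centre.
Things that resemble listed ones, but are neither listed nor needed, are in the scene too. Of the things that look like the rest, take the one that is nearest to the robot's base at the start.

How it is judged:
On the way, in this order (a step that is already met when the one before it is completed fails the run):
1. knob loosened (more than 0.9 rad) while the carriage is still within 10 mm of where it stood (value of joint knob above 0.9 rad and distance of carriage_top from where it was at the start of the episode below 0.01 m), for 0.1 s.
2. carriage slid to its end stop (within 6 mm) with the knob loose (value of joint carriage below 0.006 m and value of joint knob above 0.6 rad), for 0.1 s.
3. knob turned clockwise home (under 0.2 rad), carriage still at the stop (value of joint carriage below 0.008 m and value of joint knob below 0.2 rad), for 0.1 s.
4. ball tip at 0 mm along the straight leg of the seam, in the joint (within 5 mm of the seam line), stylus tilted 20 to 50 degrees (x of stylus_tip in the frame of fixture between 0.033 and 0.043 m and y of stylus_tip in the frame of fixture between -0.053 and -0.037 m and z of stylus_tip in the frame of fixture between 0.047 and 0.057 m and angle between stylus's own z axis and vertical between 0.349 and 0.873 rad), for 0.2 s.
5. ball tip at 24 mm along the straight leg of the seam, in the joint (within 5 mm of the seam line), stylus tilted 20 to 50 degrees (x of stylus_tip in the frame of fixture between 0.033 and 0.043 m and y of stylus_tip in the frame of fixture between -0.029 and -0.013 m and z of stylus_tip in the frame of fixture between 0.047 and 0.057 m and angle between stylus's own z axis and vertical between 0.349 and 0.873 rad), for 0.2 s.
6. ball tip at 48 mm along the straight leg of the seam, in the joint (within 5 mm of the seam line), stylus tilted 20 to 50 degrees (x of stylus_tip in the frame of fixture between 0.033 and 0.043 m and y of stylus_tip in the frame of fixture between -0.005 and 0.011 m and z of stylus_tip in the frame of fixture between 0.047 and 0.057 m and angle between stylus's own z axis and vertical between 0.349 and 0.873 rad), for 0.2 s.
7. ball tip at 72 mm along the straight leg of the seam, in the joint (within 5 mm of the seam line), stylus tilted 20 to 50 degrees (x of stylus_tip in the frame of fixture between 0.033 and 0.043 m and y of stylus_tip in the frame of fixture between 0.019 and 0.035 m and z of stylus_tip in the frame of fixture between 0.047 and 0.057 m and angle between stylus's own z axis and vertical between 0.349 and 0.873 rad), for 0.2 s.
8. ball tip at 16 mm along the bent leg of the seam, in the joint (within 5 mm of the seam line), stylus tilted 20 to 50 degrees (x of stylus_tip in the frame of bent_leg between -0.012 and -0.002 m and y of stylus_tip in the frame of bent_leg between 0.008 and 0.024 m and z of stylus_tip in the frame of bent_leg between 0.047 and 0.057 m and angle between stylus's own z axis and vertical between 0.349 and 0.873 rad), for 0.2 s.
9. ball tip at 43 mm along the bent leg of the seam, in the joint (within 5 mm of the seam line), stylus tilted 20 to 50 degrees (x of stylus_tip in the frame of bent_leg between -0.012 and -0.002 m and y of stylus_tip in the frame of bent_leg between 0.035 and 0.051 m and z of stylus_tip in the frame of bent_leg between 0.047 and 0.057 m and angle between stylus's own z axis and vertical between 0.349 and 0.873 rad), for 0.2 s.
10. ball tip at 70 mm along the bent leg of the seam, in the joint (within 5 mm of the seam line), stylus tilted 20 to 50 degrees (x of stylus_tip in the frame of bent_leg between -0.012 and -0.002 m and y of stylus_tip in the frame of bent_leg between 0.062 and 0.078 m and z of stylus_tip in the frame of bent_leg between 0.047 and 0.057 m and angle between stylus's own z axis and vertical between 0.349 and 0.873 rad), for 0.2 s.
At the end, for the whole second after the job is handed in: Carriage within 8 mm of its end stop and knob under 0.2 rad (locked); stylus at rest in the trough with its ball within 10 mm of rest_foot and its grip point within 12 mm of rest_top; the four bystanders within 20 mm of where they stood (all of step 3 and distance between stylus_tip and rest_foot below 0.01 m and distance between stylus_grip and rest_top below 0.012 m and linear speed of stylus below 0.02 m/s and distance of each of valve_block, screwdriver, filter, tray from where it was at the start of the episode below 0.02 m); the robot touches nothing.
It fails at once if the stylus pressed on the bracket or plate with more than 25 N (contact force between stylus and fixture above 25 N).
It fails at once if the valve block moved by more than 20 mm (distance of valve_block from where it was at the start of the episode above 0.02 m).
It fails at once if the screwdriver moved by more than 20 mm (distance of screwdriver from where it was at the start of the episode above 0.02 m).
It fails at once if the air filter moved by more than 20 mm (distance of filter from where it was at the start of the episode above 0.02 m).
It fails at once if the tray moved by more than 20 mm (distance of tray from where it was at the start of the episode above 0.02 m).
It also fails if it takes over 72 s, if anything falls off the work surface, if the arm or the gripper's body presses on something with over 40 N, if the wrist force passes 120 N, or if a joint passes its speed limit or range.

ROBOT

A 6-joint arm with a two-finger parallel gripper is mounted at the origin on the work surface. World frame = base frame: x ahead of the robot, y to its left, z up, the work surface at z = 0. Lengths are in m, angles in rad, forces in N, time in s.
With the tool pointing down it reaches from about 0.3 to 0.875 m from the base axis. Payload 6.4 kg.
Tool frame: the origin (TCP) lies between the finger pads; the fingertips stand 11 mm ahead of it and the grasp point (between the pads) lies 8 mm behind it; z points along the fingers, y is the line along which they close (so a half turn about z gives the same grasp; the last joint's range is limited). The gripper opens to 88 mm and grips with 3 to 60 N. Pads are 18 mm wide; open, the fingers measure 123 mm over their backs; the gripper's body (75 mm by 187 mm) begins 45 mm behind the grasp point.
Start: joints at [-1.528, 0.181, 1.607, -0, 1.354, -0.206], TCP at [0.142, -0.557, 0.25] pointing down, gripper open.
Joint ranges: [-2.99, 2.99], [-0.89, 2.07], [0.3, 2.58], [-1.14, 4.28], [0, 2.63], [-3.12, 3.12]. Speed limits (rad/s): [2.57, 2.57, 3.01, 3.14, 3.14, 3.14].

INTERFACE

Orientations are given as a unit quaternion [x, y, z, w].
In Python, from rig import ctrl, eyes gives the robot as it stands.
- The arm moves only by the tool servo_tool, never from a script. Its argument "moves" is one flat list of numbers, 7 for each row, row after row: the shift along the world's x, y, z in cm, then the turn, a rotation vector about the world's x, y, z in degrees, then the finger opening in cm, from 0 to 8.81. A call has 1 to 8 rows; each row shifts and turns the commanded pose from where the row before left it; what a row does not reach is not made up. A row lasts 1/12 s, in which the tool goes at most 41.7 mm and 7.16 degrees, less where a joint would pass 70% of its speed; a pose out of reach is approached as far as the arm can. A call with a gripper value outside its range is refused whole. The fingers move at their own pace and stop on an object; "force" is the grip in N (left out, the last holds). Time passes only in rows, so rows that do not move let the fingers close. It gives the time, the measured TCP pose, the force, the opening and the grip force at its end, in the units of the state.
- ctrl.read_state(): the state, without advancing time (a new reading comes with each control period).
- eyes.camera(name): name is "scene" or "top" or "wrist"; returns a dict with "pixels" (384x512x3 uint8, red, green, blue), "fov_y" (degrees; the focal length in pixels is half the picture's height over the tangent of half this angle, whatever the lens; pixels are square), "cx", "cy" (the principal point, pixels), "eye" and "orientation" of the camera in the world. Camera axes: x right, y down, z forward; pixel columns grow to the right and rows downward; lengths in m; the calibration is good to about 2 mm. The wrist camera is an equidistant fisheye: a pixel r from the principal point sees the ray r / f radians off the axis. A picture is of the moment at which its call begins. There is no depth.
- ctrl.close_job(): hands the job in; it is judged then, once.
The state is a dict: "t": time; "qpos": joint angles; "qvel": joint speeds; "effort": joint torques, N m; "eef_pos": TCP position; "tcp_rot": TCP orientation; "contact_force": force on the tool from outside, world axes, zero at the start; "moment": the same for the moment, N m; "gripper_width": finger opening in m; "finger_force": force on a finger pad.
Only numpy, scipy, OpenCV 4.12 (cv2) and the standard library are available. Lean on these libraries where they do the work, as an engineer would, in place of code of your own. Each camera call takes 0.05 s, during which the arm holds its last target. There are 200 camera calls.

## Working session

There is one attempt and no reset: what is moved stays moved. The work goes in short steps, Python scripts to look and compute and a tool call to move; the robot and the scene stay as the last step left them, time stands still between calls to the robot, and variables do not carry over. Pictures are saved under pics/ and viewed, at most 10 in all, crops included, and the job is handed in when it is done.

Besides the shell and the picture viewer there is one more tool, called as name(argument=value, ...) on one line, values as JSON. servo_tool: Moves the arm, as the interface text tells. Its arguments: {"type":"object","properties":{"moves":{"type":"array"},"force":{"type":"number"}},"required":["moves"]}

```bash
mkdir -p pics; cat > h.py <<'E'
import numpy as np, cv2, json
from scipy.spatial.transform import Rotation as R
from rig import ctrl, eyes
def snap(name,fn):
    c=eyes.camera(name); cv2.imwrite(fn,cv2.cvtColor(c["pixels"],cv2.COLOR_RGB2BGR))
    json.dump({k:(np.asarray(v).tolist()) for k,v in c.items() if k!="pixels"},open(fn+".json","w")); return c
def load(fn):
    return json.load(open(fn+".json"))
def ray(c,u,v,fish=False):
    f=192/np.tan(np.radians(c["fov_y"])/2); x=u-c["cx"]; y=v-c["cy"]
    if fish:
        r=np.hypot(x,y)+1e-9; t=r/f; d=np.array([np.sin(t)*x/r,np.sin(t)*y/r,np.cos(t)])
    else:
        d=np.array([x/f,y/f,1.]); d/=np.linalg.norm(d)
    return np.array(c["eye"]),R.from_quat(c["orientation"]).apply(d)
def plane(c,u,v,z,fish=False):
    e,d=ray(c,u,v,fish); return e+d*(z-e[2])/d[2]
def tri(*rs):
    A=0;b=0
    for e,d in rs:
        P=np.eye(3)-np.outer(d,d); A=A+P; b=b+P@e
    p=np.linalg.solve(A,b); return p,[np.linalg.norm(np.cross(p-e,d)) for e,d in rs]
def proj(c,p,fish=False):
    f=192/np.tan(np.radians(c["fov_y"])/2); q=R.from_quat(c["orientation"]).inv().apply(np.array(p)-c["eye"])
    if fish:
        r=np.hypot(q[0],q[1])+1e-12; t=np.arctan2(r,q[2]); return c["cx"]+f*t*q[0]/r,c["cy"]+f*t*q[1]/r
    return c["cx"]+f*q[0]/q[2],c["cy"]+f*q[1]/q[2]
E
python3 - <<'E'
from h import *
ims=[]
for n in("scene","top"):
    c=snap(n,f"pics/{n}0.png"); print(n,c["fov_y"],c["cx"],c["cy"],c["eye"],c["orientation"])
    cv2.imwrite(f"pics/{n}0b.png",cv2.resize(cv2.imread(f"pics/{n}0.png"),(800,600),interpolation=cv2.INTER_CUBIC))
s=ctrl.read_state();print(s)
E
```

```text
scene 56.60871246142874 255.7067478726671 188.32650806946532 [ 1.12538738 -0.8904858   0.87565093] [ 0.86970735  0.23209486 -0.11439496 -0.42030334]
top 55.69679942984378 254.1189978625421 197.54766731591667 [ 0.51717547 -0.07713624  1.21941925] [ 0.71294739 -0.69868903  0.04178977 -0.04234713]
{'t': 0.1, 'qpos': array([-1.52827499e+00,  1.81465519e-01,  1.60788544e+00,  5.30053758e-07,
        1.35380840e+00, -2.06304546e-01]), 'qvel': array([-0.00076083, -0.00155669, -0.00209671,  0.00096999, -0.00016059,
        0.00108262]), 'effort': array([ 4.97666824e-04, -4.34821880e+01, -3.42694902e+01,  7.05294125e-02,
        3.41147091e-02, -4.50263485e-05]), 'eef_pos': array([ 0.1415977 , -0.55681892,  0.24891182]), 'tcp_rot': array([ 9.92270390e-01,  1.24092141e-01,  6.43362826e-05, -7.80706956e-04]), 'contact_force': array([-0.03140535,  0.55320255,  0.86452488]), 'moment': array([-0.03977661, -0.03164561, -0.01378566]), 'finger_force': 0.0, 'gripper_width': 0.08823260722931867}
```

View pics/top0b.png

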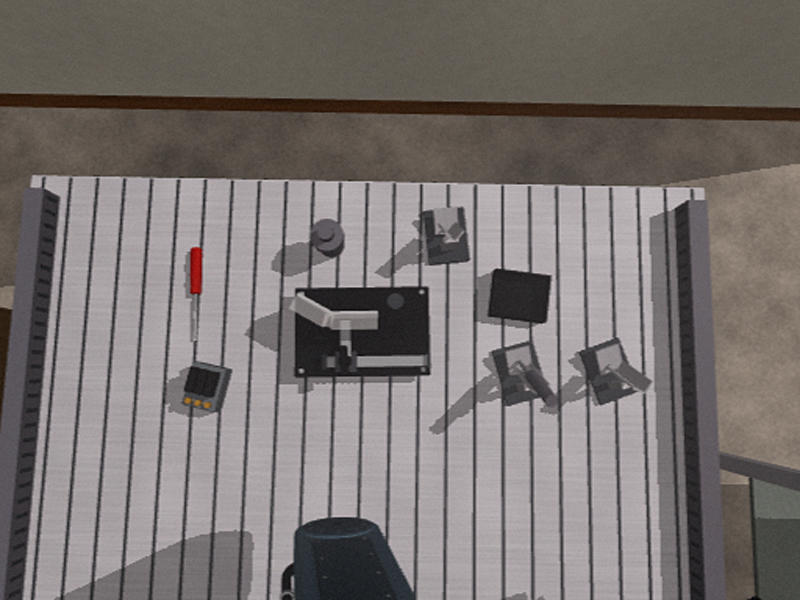

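View pics/scene0b.png

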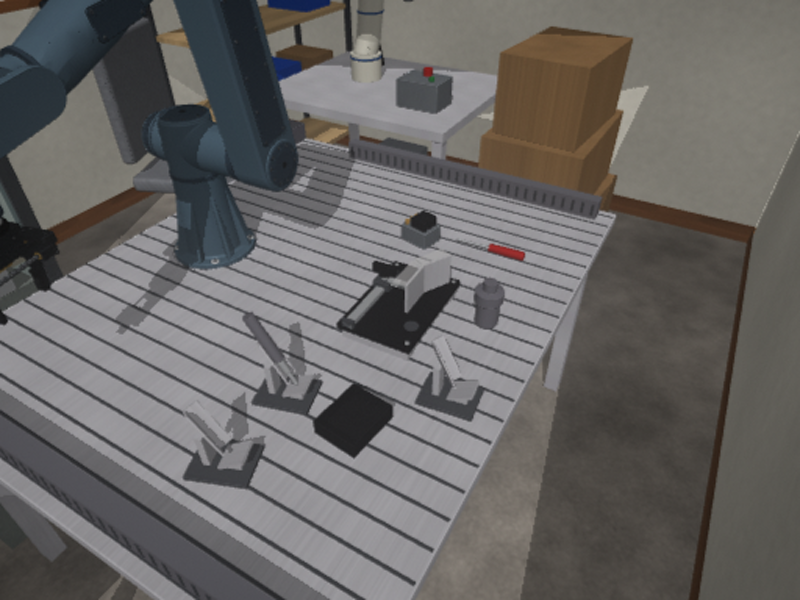

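The top view (800×600) shows the fixture plate with corners about (295,289), (427,287), (430,374) and (296,376), and the carriage and knob near (345,355). The rest with the stylus is at (515,370), with the handle's top near (550,405). The two other rests are empty. The scene view confirms this, with the stylus top at about (248,318).

```bash
cat > m1.py <<'E'
from h import *
ct=load("pics/top0.png");cs=load("pics/scene0.png"); im=cv2.imread("pics/top0.png"); g=cv2.cvtColor(im,cv2.COLOR_BGR2GRAY)
k=1.5625
m=np.zeros_like(g); m[175:250,180:282]=(g[175:250,180:282]<50)*255
m=cv2.morphologyEx(m,cv2.MORPH_CLOSE,np.ones((3,3)))
cn=max(cv2.findContours(m,0,1)[0],key=cv2.contourArea); hull=cv2.convexHull(cn)
r=cv2.minAreaRect(hull); b=cv2.boxPoints(r); print(b*k)
W=np.array([plane(ct,u,v,.045) for u,v in b]); print(W)
print([np.linalg.norm(W[i]-W[(i+1)%4]) for i in range(4)])
# rest base from hull
for n,(u,v) in dict(styl=(553,408)).items(): print(n,plane(ct,u/k,v/k,.17))
p,e=tri(ray(ct,553/k,407/k),ray(cs,248/k,317/k)); print("stylus top",p,e)
a=cv2.resize(im[170:265,180:375],(780,380),interpolation=cv2.INTER_CUBIC)
s=cv2.imread("pics/scene0.png")[150:270,150:345]; s=cv2.resize(s,(780,480),interpolation=cv2.INTER_CUBIC)
cv2.imwrite("pics/c1.png",cv2.resize(np.vstack([a,s]),(720,596)))
E
python3 m1.py
```

```text
[[295.23856 288.26788]
 [426.5302  285.7907 ]
 [427.81635 353.9563 ]
 [296.52466 356.43347]]
[[ 0.69630884  0.1390301   0.045     ]
 [ 0.70711143 -0.13548359  0.045     ]
 [ 0.5648389  -0.14013116  0.045     ]
 [ 0.55427691  0.13048308  0.045     ]]
[np.float64(0.27472615593294847), np.float64(0.1423484182862056), np.float64(0.2708202688650625), np.float64(0.1422888571257248)]
styl [ 0.46607767 -0.36298661  0.17      ]
stylus top [ 0.4745168  -0.35109354  0.19570747] [np.float64(0.0071607305193204405), np.float64(0.00716073051932041)]
```

View pics/c1.png

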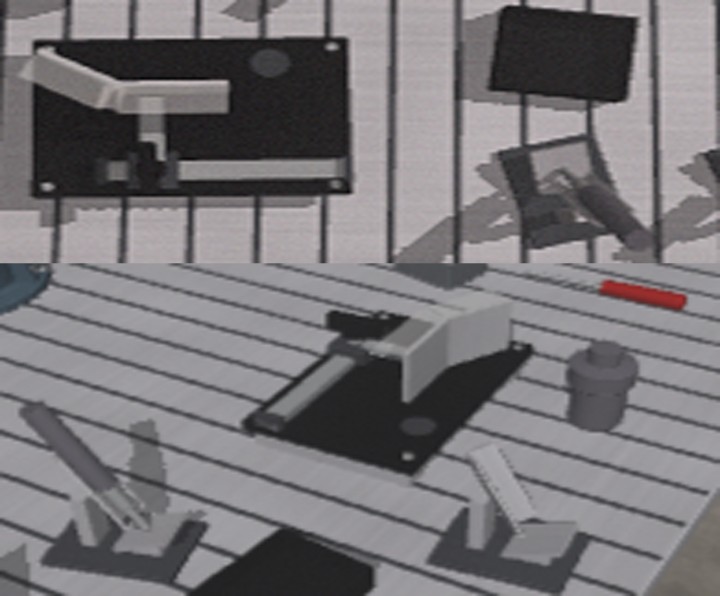

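The crop sharpens the plate corners at about (34,41), (348,38), (351,194) and (34,197). The knob bar sits near (152,160), and the stylus handle runs from (570,190) to (640,235). I'll move to where the wrist camera can see both the fixture and the rest.

servo_tool(moves=[2.2,2.9,1.2,0,0,-1.2,5,2.2,2.9,1.2,0,0,-1.2,5,2.2,2.9,1.2,0,0,-1.2,5,2.2,2.9,1.2,0,0,-1.2,5,2.2,2.9,1.2,0,0,-1.2,5,2.2,2.9,1.2,0,0,-1.2,5,2.2,2.9,1.2,0,0,-1.2,5,2.2,2.9,1.2,0,0,-1.2,5])

```text
t: 0.77
eef_pos: [0.3181, -0.3235, 0.346]
tcp_rot: [0.999, 0.04, -0.0, -0.0]
contact_force: [0.3, -0.8, 0.4]
gripper_width: 0.0502
finger_force: 0.0
```

servo_tool(moves=[2.2,2.9,1,0,0,-1.2,5,2.2,2.9,1,0,0,-1.2,5,2.2,2.9,1,0,0,-1.2,5,2.2,2.9,1,0,0,-1.2,5,2.2,2.9,1,0,0,-1.2,5,2.2,2.9,1,0,0,-1.2,5,0,0,0,0,0,0,5,0,0,0,0,0,0,5])

```text
t: 1.43
eef_pos: [0.4503, -0.1499, 0.4058]
tcp_rot: [1.0, -0.02, 0.0, 0.0]
contact_force: [0.2, -0.4, -0.0]
gripper_width: 0.0502
finger_force: 0.0
```

```bash
python3 - <<'E'
from h import *
c=snap("wrist","pics/w1.png"); print(c["fov_y"],c["cx"],c["cy"],c["eye"],R.from_quat(c["orientation"]).as_matrix())
im=cv2.imread("pics/w1.png"); cv2.imwrite("pics/w1b.png",cv2.resize(im,(800,600),interpolation=cv2.INTER_CUBIC))
E
```

```text
65.70646984690485 256.4852969865714 191.84062549083103 [ 0.53003655 -0.15339975  0.54085286] [[-3.87761847e-02 -9.51354630e-01 -3.05648123e-01]
 [-9.99247753e-01  3.70952584e-02  1.13080020e-02]
 [ 5.80176017e-04  3.05856681e-01 -9.52077389e-01]]
```

View pics/w1b.png

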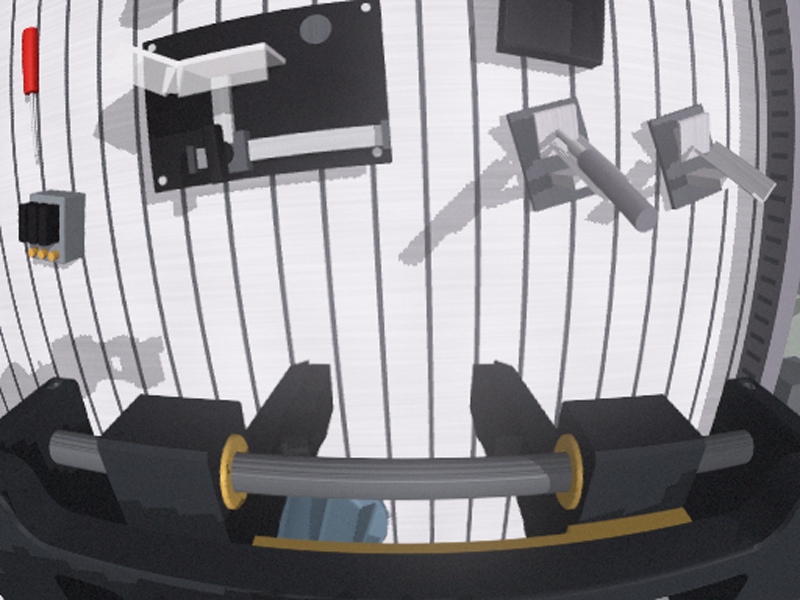

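The wrist view shows plate screws at (365,7), (377,152), (162,180) and (150,47). The knob bar is at (218,150), the stylus tip near (560,135) and the handle's top near (647,222). I'll refine these and fit the fixture pose.

```bash
cat > m2.py <<'E'
from h import *
k=1.5625
cw=load("pics/w1.png");ct=load("pics/top0.png");cs=load("pics/scene0.png")
def blob(fn,u,v,w=5):
    g=cv2.imread(fn,0).astype(float); u0,v0=int(round(u)),int(round(v))
    y0,x0=max(v0-w,0),max(u0-w,0); p=g[y0:v0+w+1,x0:u0+w+1]
    t=np.clip(p-110,0,None); n,l,st,ce=cv2.connectedComponentsWithStats((p>110).astype(np.uint8))
    i=min(range(1,n),key=lambda i:np.hypot(ce[i][0]+x0-u,ce[i][1]+y0-v)); return ce[i]+[x0,y0],st[i][4]
wp=[(365,7),(377,152),(162,180),(150,47)]
tp=[(180+x/3.692,170+y/2.772) for x,y in[(333,47),(344,186),(47,187),(47,51)]]
for i,(a,b) in enumerate(zip(wp,tp)):
    (p,n1),(q,n2)=blob("pics/w1.png",a[0]/k,a[1]/k),blob("pics/top0.png",*b,w=3)
    P,e=tri(ray(cw,*p,True),ray(ct,*q)); print(i,p*k,q*k,n1,n2,plane(cw,*p,.046,True).round(4),plane(ct,*q,.046).round(4),P.round(4),e[0].round(4))
P,e=tri(ray(cw,647/k,218/k,True),ray(cs,248/k,317/k)); print("styl top",P,e)
P,e=tri(ray(cw,647/k,218/k,True),ray(cs,248/k,317/k),ray(ct,553/k,405/k)); print("styl top",P,e)
for z in(.11,.069): print("knob",plane(cw,213/k,130/k,z,True))
im=cv2.imread("pics/w1.png"); a=cv2.resize(im[0:135,80:260],(800,600),interpolation=cv2.INTER_CUBIC); cv2.imwrite("pics/w1c.png",a)
E
python3 m2.py
```

```text
0 [365.10416667   6.5625    ] [421.09375 291.40625] 30 4 [ 0.6961 -0.1226  0.046 ] [ 0.6948 -0.1242  0.046 ] [ 0.6933 -0.1235  0.0551] 0.0004
1 [376.53508772 148.90350877] [428.85416667 372.08333333] 57 15 [ 0.538  -0.1286  0.046 ] [ 0.5277 -0.1427  0.046 ] [ 0.5311 -0.1353  0.1851] 0.0047
2 [161.86342593 180.09259259] [300.625 370.   ] 27 5 [0.5267 0.1221 0.046 ] [0.5266 0.1207 0.046 ] [0.5267 0.1201 0.0495] 0.0001
3 [149.35825893  50.41852679] [300.60096154 295.79326923] 56 26 [0.6839 0.1302 0.046 ] [0.6805 0.127  0.046 ] [0.68   0.1249 0.0557] 0.0009
styl top [ 0.48344807 -0.35103747  0.19954996] [np.float64(0.0012699100218844458), np.float64(0.0012699100218866912)]
styl top [ 0.47927102 -0.35230796  0.1982841 ] [np.float64(0.0029342203484047113), np.float64(0.004901214258802069), np.float64(0.007149773656551332)]
knob [0.56943514 0.02485921 0.11      ]
knob [0.57318431 0.04182235 0.069     ]
```

View pics/w1c.png

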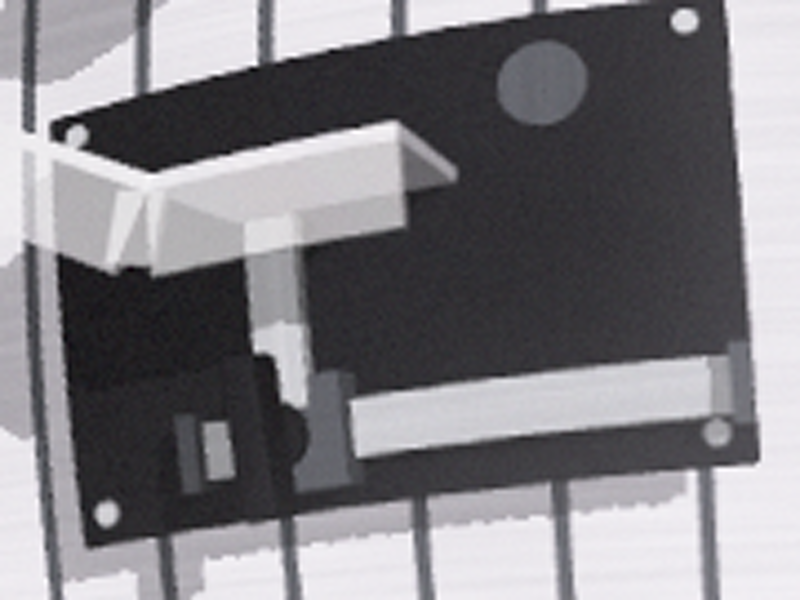

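The enlarged wrist crop (×4.444 from column 80) shows screws at (684,20), (717,431), (107,514) and (77,134). Plate corners are at (759,461), (87,546) and (52,122). The bar's far end spans columns 246–280 at row 360, and the rail's end stop is at (738,385).

```bash
cat > m3.py <<'E'
from h import *
from scipy.optimize import least_squares
s=4.4444
cw=load("pics/w1.png");ct=load("pics/top0.png");cs=load("pics/scene0.png")
W=lambda x,y,z:plane(cw,80+(x+.5)/s-.5,(y+.5)/s-.5,z,True)[:2]
cor=[W(759,461,.045),W(87,546,.045),W(52,122,.045)]; fc=[(-.075,-.160),(-.075,.120),(.110,.120)]
scr=[W(684,20,.046),W(717,431,.046),W(107,514,.046),W(77,134,.046)]; sg=[(1,-1),(-1,-1),(-1,1),(1,1)]
def f(p):
    M=R.from_euler('z',p[2]).as_matrix()[:2,:2]; r=[]
    for w,q in zip(cor,fc): r.append(M@np.array(q)+p[:2]-w)
    for w,g in zip(scr,sg): r.append(M@np.array([.0175+g[0]*(.0925-p[3]),-.02+g[1]*(.14-p[3])])+p[:2]-w)
    return np.ravel(r)
o=least_squares(f,[.6,0,0,.01]); p=o.x; print(p,(o.fun.reshape(-1,2)*1000).round(1))
json.dump(p.tolist(),open("fix.json","w"))
M=R.from_euler('z',p[2]).as_matrix()
F=lambda x,y,z:M@np.array([x,y,z])+[p[0],p[1],0]
inv=lambda w:M.T@(np.array(w)-[p[0],p[1],0])
for n,(x,y) in dict(barL=(246,362),barR=(280,364),stop=(738,350)).items():
    u,v=80+(x+.5)/s-.5,(y+.5)/s-.5; print(n,inv(plane(cw,u,v,.11,True)).round(4),inv(plane(cw,u,v,.071,True)).round(4))
u,v=80+273/s,225/s; print("finger", [inv(plane(cw,80+x/s,340/s,.071,True)).round(4) for x in(256,308)])
print("seam",F(.038,-.045,.052),F(.038,.037,.052))
# scene screws check
for q in ((.110,-.160,.045),(.110,.120,.045),(-.075,-.16,.045)): 
    print("scene px",np.array(proj(cs,F(*q))).round(1), "top px",np.array(proj(ct,F(*q))).round(1))
E
python3 m3.py
```

```text
[0.593201   0.01825065 0.03589863 0.01345123] [[ 0.1 -0.9]
 [-0.8  1.7]
 [ 2.1  2. ]
 [-1.3 -2.4]
 [ 1.1 -2. ]
 [ 1.2  0.6]
 [-2.3  1. ]]
barL [-0.0199  0.0094  0.11  ] [-0.0154  0.0255  0.071 ]
barR [-0.0227 -0.0031  0.11  ] [-0.0185  0.012   0.071 ]
stop [-0.0376 -0.1565  0.11  ] [-0.0347 -0.1553  0.071 ]
finger [array([-0.0086,  0.0201,  0.071 ]), array([-0.0121, -0.0005,  0.071 ])]
seam [ 0.63279161 -0.02535651  0.052     ] [0.62984855 0.05659066 0.052     ]
scene px [261.3 223.6] top px [273.7 182.4]
scene px [294.3 179. ] top px [188.  183.7]
scene px [214.7 206.5] top px [274.9 239.3]
```

servo_tool(moves=[0.7,2.5,-2.2,0,0,0.6,4,0.7,2.5,-2.2,0,0,0.6,4,0.7,2.5,-2.2,0,0,0.6,4,0.7,2.5,-2.2,0,0,0.6,4,0.7,2.5,-2.2,0,0,0.6,4,0.7,2.5,-2.2,0,0,0.6,4,0.7,2.5,-2.2,0,0,0.6,4,0,0,0,0,0,0,4])

```text
t: 2.15
eef_pos: [0.4958, 0.0257, 0.2462]
tcp_rot: [1.0, 0.015, -0.004, -0.001]
contact_force: [-0.4, 0.3, -0.8]
gripper_width: 0.04
finger_force: 0.0
```

```bash
python3 - <<'E'
from h import *
s=ctrl.read_state(); print(s["eef_pos"],s["tcp_rot"])
c=snap("wrist","pics/w2.png"); print(c["eye"])
im=cv2.imread("pics/w2.png"); im=cv2.convertScaleAbs(im,alpha=1.5,beta=20)
cv2.imwrite("pics/w2b.png",cv2.resize(im[0:300,100:500],(800,600),interpolation=cv2.INTER_CUBIC))
E
```

```text
[0.49578813 0.02569718 0.24619893] [ 0.99987658  0.01502621 -0.00434976 -0.00145698]
[0.57675954 0.02728624 0.38051129]
```

View pics/w2b.png

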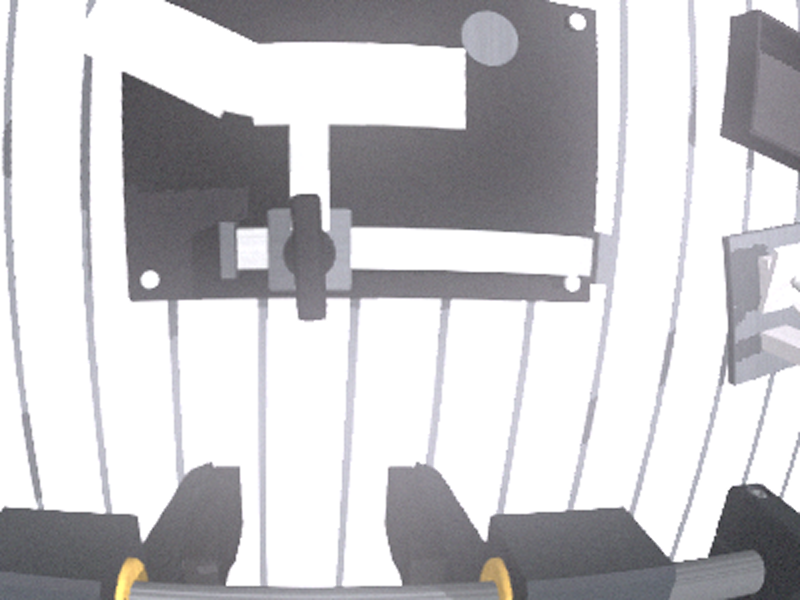

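The close view (crop ×2 from column 100) shows the knob bar with ends (292–320,196) and (299–326,319), so it is turned slightly. The carriage block spans (268,208)–(351,290). Screws are at (577,21), (572,284) and (150,279), plate corners at (131,300), (588,301) and (597,10), and the roof's lower edge is along rows 125–129.

```bash
cat > m4.py <<'E'
from h import *
from scipy.optimize import least_squares
w1=load("pics/w1.png");w2=load("pics/w2.png");s=4.4444
A=lambda x,y:(80+(x+.5)/s-.5,(y+.5)/s-.5)
B=lambda x,y:(100+(x+.5)/2-.5,(y+.5)/2-.5)
obs=[]
S=lambda sx,sy:("s",sx,sy); C=lambda x,y:("c",x,y)
for q,px in((S(1,-1),(684,20)),(S(-1,-1),(717,431)),(S(-1,1),(107,514)),(S(1,1),(77,134)),(C(-.075,-.16),(759,461)),(C(-.075,.12),(87,546)),(C(.11,.12),(52,122))): obs.append((w1,q,A(*px)))
for q,px in((S(1,-1),(577,21)),(S(-1,-1),(572,284)),(S(-1,1),(150,279)),(C(-.075,-.16),(588,301)),(C(-.075,.12),(131,300)),(C(.11,-.16),(597,10))): obs.append((w2,q,B(*px)))
def pt(p,q):
    l=[.0175+q[1]*(.0925-p[3]),-.02+q[2]*(.14-p[3]),p[4]+.001] if q[0]=="s" else [q[1],q[2],p[4]]
    return R.from_euler('z',p[2]).apply(l)+[p[0],p[1],0]
f=lambda p:np.ravel([np.array(proj(c,pt(p,q),True))-px for c,q,px in obs])
o=least_squares(f,[.593,.018,.03,.013,.045],loss='soft_l1'); p=o.x; print("fix",p.round(4)); print(f(p).reshape(-1,2).round(1).tolist())
json.dump(p.tolist(),open("fix.json","w"))
inv=lambda w:R.from_euler('z',-p[2]).apply(np.array(w)-[p[0],p[1],0])
F=lambda *l:R.from_euler('z',p[2]).apply(l)+[p[0],p[1],0]
e1=plane(w2,*B(306,196),.110,True);e2=plane(w2,*B(312.5,318.5),.110,True)
print("bar ends fix",inv(e1).round(4),inv(e2).round(4),"len",np.linalg.norm(e1-e2),"centre",((e1+e2)/2).round(4),"yaw",np.degrees(np.arctan2(*(e1-e2)[1::-1])))
# height of bar by two views: far end right corner
P,e=tri(ray(w2,*B(320,196),True),ray(w1,*A(280,364),True)); print("bar corner",P,inv(P),e)
for a in((268,208),(351,208),(351,290),(268,290)): print("blk",inv(plane(w2,*B(*a),.069,True)).round(4))
print("seam",F(.038,-.045,.052),F(.038,.037,.052),np.degrees(p[2]))
print("knob nominal",F(-.045,.0098,.097))
E
python3 m4.py
```

```text
fix [0.5932 0.0187 0.0354 0.0125 0.0414]
[[1.9, 0.7], [1.7, -0.1], [-0.0, -0.1], [-0.1, 1.3], [0.3, -0.1], [-0.0, 0.3], [-0.1, -0.5], [0.3, 1.3], [0.4, -1.4], [-1.1, -0.2], [0.1, 0.3], [-0.7, -0.1], [-1.4, -0.6]]
bar ends fix [-0.017   0.0133  0.11  ] [-0.0736  0.0107  0.11  ] len 0.0566460880343063 centre [0.5476 0.029  0.11  ] yaw 4.71288681346508
bar corner [0.57461137 0.02516935 0.08143277] [-0.01836769  0.00717147  0.08143277] [np.float64(0.0013191867361012329), np.float64(0.001319186736100561)]
blk [-0.0231  0.0336  0.069 ]
blk [-0.0234 -0.0093  0.069 ]
blk [-0.0668 -0.0096  0.069 ]
blk [-0.0666  0.0344  0.069 ]
seam [ 0.63279214 -0.02497222  0.052     ] [0.62988683 0.0569763  0.052     ] 2.0304514726814524
knob nominal [0.54790265 0.02685263 0.097     ]
```

servo_tool(moves=[2.0,0.1,-2.5,0,0,1,4,2.0,0.1,-3,0,0,1,4,1.2,0.1,-3.5,0,0,1,4,0,0,-3.7,0,0,0,4,0,0,-3,0,0,0,4,0,0,0,0,0,0,4,0,0,0,0,0,0,4], force=25)

```text
t: 2.78
eef_pos: [0.5496, 0.0249, 0.0941]
tcp_rot: [0.999, 0.039, -0.002, -0.0]
contact_force: [0.2, -0.1, -0.4]
gripper_width: 0.0403
finger_force: 0.0
```

servo_tool(moves=[-0.1,0.4,-0.5,0,0,0,4,0,0,0,0,0,0,1,0,0,0,0,0,0,1,0,0,0,0,0,0,1,0,0,0,0,0,0,1,0,0,0,0,0,0,1], force=25)

```text
t: 3.28
eef_pos: [0.5509, 0.0304, 0.0917]
tcp_rot: [0.999, 0.041, 0.002, 0.001]
contact_force: [-0.9, -1.3, 6.0]
gripper_width: 0.0245
finger_force: 25.0
```

servo_tool(moves=[0,0,0,0,0,0,4,-0.2,-0.1,0.7,0,0,0,4,0,0,0,0,0,0,1,0,0,0,0,0,0,1,0,0,0,0,0,0,1,0,0,0,0,0,0,1,0,0,0,0,0,0,1], force=25)

```text
t: 3.87
eef_pos: [0.5481, 0.0298, 0.0974]
tcp_rot: [0.999, 0.041, 0.001, 0.0]
contact_force: [-0.6, 0.8, 6.2]
gripper_width: 0.014
finger_force: 25.7
```

servo_tool(moves=[0,0,0,0,0,6.5,1,0,0,0,0,0,6.5,1,0,0,0,0,0,6.5,1,0,0,0,0,0,6.5,1,0,0,0,0,0,6.5,1,0,0,0,0,0,6.5,1,0,0,0,0,0,6.5,1,0,0,0,0,0,6.5,1])

```text
t: 4.53
eef_pos: [0.5476, 0.0302, 0.0973]
tcp_rot: [0.879, 0.477, 0.0, -0.0]
contact_force: [-3.6, 2.0, 8.7]
gripper_width: 0.0138
finger_force: 27.1
```

servo_tool(moves=[0,0,0,0,0,6,1,0,0,0,0,0,6,1,0,0,0,0,0,3,1,0,0,0,0,0,0,1,0,0,0,0,0,0,1])

```text
t: 4.95
eef_pos: [0.5474, 0.0302, 0.0974]
tcp_rot: [0.811, 0.586, -0.0, -0.0]
contact_force: [-3.6, 2.0, 8.3]
gripper_width: 0.0137
finger_force: 27.2
```

servo_tool(moves=[0.05,-1.5,0,0,0,0,1,0.07,-2,0,0,0,0,1,0.07,-2,0,0,0,0,1,0.07,-2,0,0,0,0,1,0.07,-2,0,0,0,0,1,0.07,-2,0,0,0,0,1,0.04,-1.2,0,0,0,0,1,0.0,-0.5,0,0,0,0,1])

```text
t: 5.62
eef_pos: [0.5518, -0.1037, 0.0973]
tcp_rot: [0.811, 0.585, -0.0, -0.0]
contact_force: [-3.4, 3.0, 8.9]
gripper_width: 0.0136
finger_force: 27.2
```

servo_tool(moves=[0.0,-0.2,0,0,0,0,1,0,-0.2,0,0,0,0,1,0,-0.2,0,0,0,0,1,0,0,0,0,0,0,1])

```text
t: 5.95
eef_pos: [0.5519, -0.1063, 0.0973]
tcp_rot: [0.811, 0.585, 0.001, -0.002]
contact_force: [-2.5, 9.4, 9.8]
gripper_width: 0.0142
finger_force: 27.4
```

servo_tool(moves=[0,0.05,0,0,0,-6.5,1,0,0,0,0,0,-6.5,1,0,0,0,0,0,-6.5,1,0,0,0,0,0,-6.5,1,0,0,0,0,0,-6.5,1,0,0,0,0,0,-6.5,1,0,0,0,0,0,-6.5,1,0,0,0,0,0,-6.5,1])

```text
t: 6.62
eef_pos: [0.5526, -0.1069, 0.0974]
tcp_rot: [0.986, 0.168, 0.001, -0.0]
contact_force: [0.7, 4.1, 6.6]
gripper_width: 0.0135
finger_force: 26.9
```

servo_tool(moves=[0,0,0,0,0,-6.5,1,0,0,0,0,0,-6.5,1,0,0,0,0,0,-4,1,0,0,0,0,0,-2,1,0,0,0,0,0,0,1])

```text
t: 7.03
eef_pos: [0.5527, -0.1073, 0.0974]
tcp_rot: [1.0, 0.005, 0.001, -0.0]
contact_force: [-0.0, 3.0, 5.1]
gripper_width: 0.014
finger_force: 27.2
```

servo_tool(moves=[0,0,0,0,0,0,4,0,0,0.5,0,0,0,4,0,0,3.5,0,0,0,4,0,0,4,0,0,0,5,-2.6,-2.2,2.2,0,0,0,5,-2.6,-2.2,2.2,0,0,0,5,-2.6,-2.2,2.2,0,0,0,5,-2.6,-2.2,2.2,0,0,0,5])

```text
t: 7.7
eef_pos: [0.4465, -0.1961, 0.2656]
tcp_rot: [1.0, 0.006, -0.0, -0.0]
contact_force: [-0.4, -0.3, -0.2]
gripper_width: 0.0499
finger_force: 0.0
```

servo_tool(moves=[-2.6,-2.2,3,0,0,0,5,0,-2,3,0,0,0,5,0,0,0,0,0,0,5,0,0,0,0,0,0,5])

```text
t: 8.03
eef_pos: [0.4243, -0.2375, 0.3241]
tcp_rot: [1.0, 0.005, 0.001, 0.001]
contact_force: [0.5, 0.5, -1.4]
gripper_width: 0.0501
finger_force: 0.0
```

```bash
python3 - <<'E'
from h import *
c=snap("wrist","pics/w3.png"); print(c["eye"],ctrl.read_state()["eef_pos"])
E
```

```text
[ 0.50373812 -0.23683217  0.45936018] [ 0.42398163 -0.23622708  0.3223303 ]
```

servo_tool(moves=[0,-3.5,0,0,0,0,5,0,-3.5,0,0,0,0,5,0,-3.5,0,0,0,0,5,0,-2.5,0,0,0,0,5,0,0,0,0,0,0,5,0,0,0,0,0,0,5])

```text
t: 8.58
eef_pos: [0.4238, -0.3655, 0.3197]
tcp_rot: [1.0, 0.005, -0.001, -0.002]
contact_force: [0.8, 0.3, -0.2]
gripper_width: 0.0496
finger_force: 0.0
```

```bash
python3 - <<'E'
from h import *
c=snap("wrist","pics/w4.png"); print(c["eye"],ctrl.read_state()["eef_pos"],ctrl.read_state()["tcp_rot"])
a,b=[cv2.imread(f"pics/w{i}.png")[0:300] for i in(3,4)]
a=cv2.resize(a[:,212:512],(800,600),interpolation=cv2.INTER_CUBIC) ; b=cv2.resize(b[:,112:412],(800,600),interpolation=cv2.INTER_CUBIC)
cv2.imwrite("pics/w3b.png",a);cv2.imwrite("pics/w4b.png",b)
E
```

```text
[ 0.5040247  -0.36554706  0.45449127] [ 0.42406283 -0.36464652  0.320191  ] [ 0.99998035  0.0059169  -0.00106509 -0.00177684]
```

View pics/w3b.png

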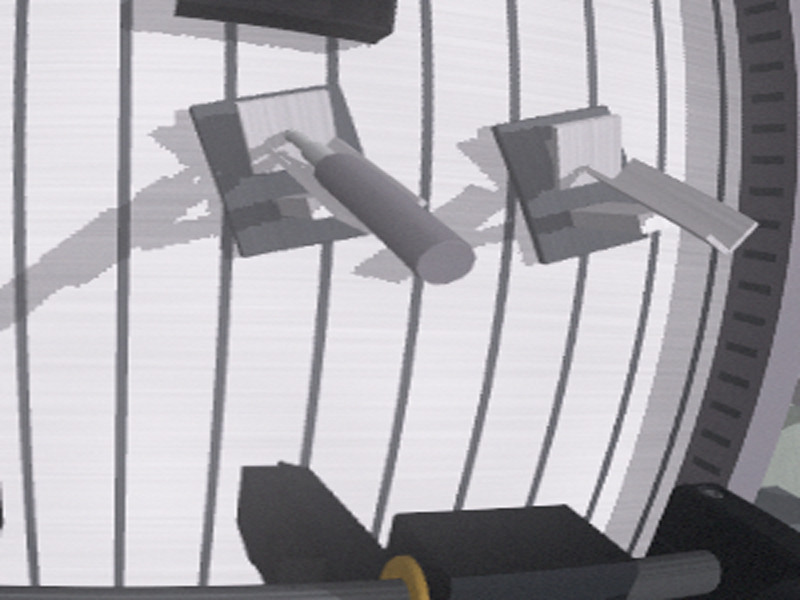

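View pics/w4b.png

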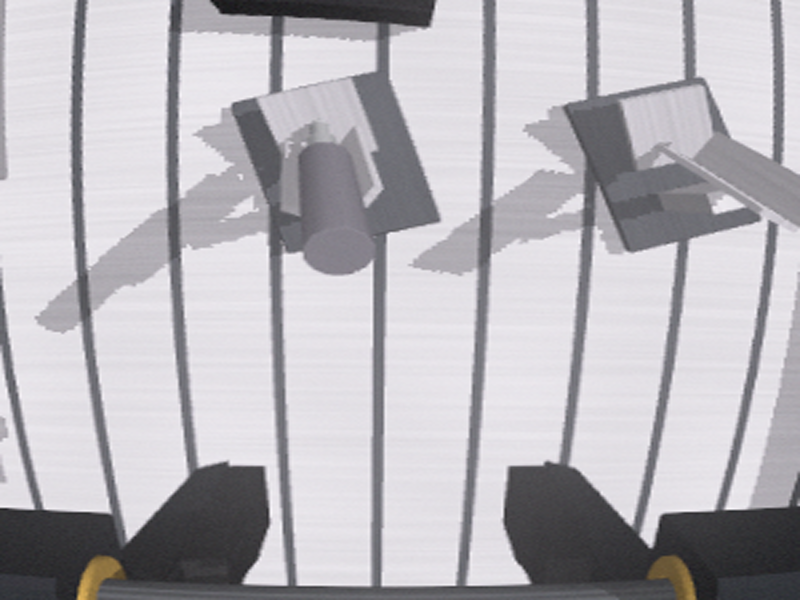

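In w3 (×2.667, column origin 212), the stylus top disc is at (446,262), the handle's lower end at about (328,160) and the ball at about (291,135). In w4 (column origin 112), the disc is at (338,251), the handle's lower end at about (321,150) and the base corners at (232,104), (380,72), (440,218) and (290,252).

```bash
cat > m5.py <<'E'
from h import *
w1,w3,w4=[load(f"pics/w{i}.png") for i in(1,3,4)]; cs=load("pics/scene0.png");ct=load("pics/top0.png"); s=800/300;k=1.5625
A=lambda x,y:(212+(x+.5)/s-.5,(y+.5)/s-.5)
B=lambda x,y:(112+(x+.5)/s-.5,(y+.5)/s-.5)
for n,(a,b) in dict(top=((446,262),(338,251)),hb=((328,160),(321,150)),tip=((289,134),(318,126)),base1=((190,107),(232,104)),base2=((333,85),(380,72)),base3=((241,257),(290,252))).items():
    P,e=tri(ray(w3,*A(*a),True),ray(w4,*B(*b),True)); print(n,P.round(4),e[0].round(4))
P,e=tri(ray(w3,*A(446,262),True),ray(w4,*B(338,251),True),ray(cs,248/k,317/k),ray(w1,647/k,218/k,True)); print("top4",P.round(4),np.round(e,4))
for z in (.0,.008,.012):
    Q=np.array([plane(w4,*B(*q),z,True) for q in((232,104),(380,72),(440,218),(290,252))]); c=Q.mean(0)
    ax=(Q[0]+Q[1]-Q[2]-Q[3]); print(z,c.round(4),"yaw",np.degrees(np.arctan2(ax[1],ax[0])),[np.linalg.norm(Q[i]-Q[(i+1)%4]).round(4) for i in range(4)])
E
python3 m5.py
```

```text
top [ 0.5099 -0.3492  0.199 ] 0.0019
hb [ 0.5579 -0.3343  0.0905] 0.0013
tip [ 0.5793 -0.3276  0.0331] 0.0012
base1 [ 0.5977 -0.2766  0.0066] 0.0003
base2 [ 0.616  -0.3591  0.0067] 0.0015
base3 [ 0.5115 -0.3087 -0.0054] 0.0006
top4 [ 0.4988 -0.3501  0.2068] [0.0134 0.0091 0.0095 0.0156]
0.0 [ 0.5642 -0.3344  0.    ] yaw 21.645079795452062 [np.float64(0.0855), np.float64(0.092), np.float64(0.0868), np.float64(0.0943)]
0.008 [ 0.5631 -0.3349  0.008 ] yaw 21.645079795452094 [np.float64(0.084), np.float64(0.0904), np.float64(0.0853), np.float64(0.0927)]
0.012 [ 0.5626 -0.3352  0.012 ] yaw 21.645079795452087 [np.float64(0.0832), np.float64(0.0896), np.float64(0.0845), np.float64(0.0919)]
```

The crops were stretched unevenly: rows scale by 2.0, columns by 2.667. I'll redo it with that corrected.

```bash
sed -i 's#(y+.5)/s-.5)#(y+.5)/2-.5)#' m5.py; cat >> m5.py <<'E'
T,_=tri(ray(w3,*A(446,262),True),ray(w4,*B(338,251),True)); H,_=tri(ray(w3,*A(328,160),True),ray(w4,*B(321,150),True))
d=T-H; L=np.linalg.norm(d); d/=L; print("axis",d,"len",L,"tilt",np.degrees(np.arccos(d[2])),"yaw of lean",np.degrees(np.arctan2(-d[1],-d[0])))
print("ball est",T-d*.180,"grip",T-d*.037)
print("w1 px of top",np.array(proj(w1,T,True))*k,"scene",np.array(proj(cs,T))*k)
E
python3 m5.py
```

```text
top [ 0.4814 -0.3496  0.2026] 0.0002
hb [ 0.5333 -0.3346  0.0912] 0.0001
tip [ 0.5553 -0.3279  0.0332] 0.0002
base1 [ 0.5769 -0.2769  0.0062] 0.0
base2 [ 0.6002 -0.3593  0.0062] 0.0
base3 [ 0.4621 -0.3093  0.0006] 0.0002
top4 [ 0.4821 -0.3505  0.1994] [0.0009 0.0015 0.002  0.0014]
0.0 [ 0.5327 -0.3347  0.    ] yaw 16.789431253849564 [np.float64(0.0869), np.float64(0.1179), np.float64(0.0895), np.float64(0.1205)]
0.008 [ 0.5322 -0.3352  0.008 ] yaw 16.789431253849557 [np.float64(0.0853), np.float64(0.1158), np.float64(0.0879), np.float64(0.1183)]
0.012 [ 0.5319 -0.3355  0.012 ] yaw 16.789431253849564 [np.float64(0.0846), np.float64(0.1148), np.float64(0.0871), np.float64(0.1173)]
axis [-0.4187711  -0.12145035  0.89993365] len 0.12380283208817922 tilt 25.850652557571074 yaw of lean 16.173008183604793
ball est [ 0.55680574 -0.3277695   0.04060431] grip [ 0.49692147 -0.3451369   0.16929482]
w1 px of top [646.37356918 219.655725  ] scene [246.73666195 314.78873101]
```

servo_tool(moves=[0.6,0.15,-1.2,0,0,5.25,5,0.6,0.15,-1.2,0,0,5.25,5,0.6,0.15,-1.2,0,0,5.2,5,0.6,0.15,-1.2,1.76,-6,0,5,0.6,0.15,-1.2,1.76,-6,0,5,0.6,0.15,-1.2,1.76,-6,0,5,0.8,0.15,-1.5,1.76,-6,0,5,0,0,0,0,0,0,5])

```text
t: 9.3
eef_pos: [0.4664, -0.3517, 0.2305]
tcp_rot: [0.966, 0.138, 0.215, -0.035]
contact_force: [-0.6, 0.3, -1.0]
gripper_width: 0.0503
finger_force: 0.0
```

```bash
cat > g.py <<'E'
from h import *
s=ctrl.read_state(); M=R.from_quat(s["tcp_rot"]).as_matrix()
d=np.array([-np.sin(np.radians(25))*np.cos(np.radians(16.4)),-np.sin(np.radians(25))*np.sin(np.radians(16.4)),np.cos(np.radians(25))])
y=np.cross([0,0,1],d);y/=np.linalg.norm(y); 
if y@M[:,1]<0:y=-y
z=-d;x=np.cross(y,z); T=np.stack([x,y,z],1)
tgt=np.array([.4818,-.350,.2010])-d*.045
print("pos",s["eef_pos"],"rv deg",np.degrees(R.from_matrix(T@M.T).as_rotvec()).round(2),"to grasp cm",((tgt-s["eef_pos"])*100).round(2),"to pre(8cm)",((tgt+d*.08-s["eef_pos"])*100).round(2),s["qpos"].round(2))
E
python3 g.py
```

```text
pos [ 0.46640831 -0.35173473  0.23053108] rv deg [-0.5  -0.03  0.07] to grasp cm [ 3.36  0.71 -7.03] to pre(8cm) [ 0.12 -0.24  0.22] [-1.08  0.11  1.79  0.46  1.19  0.05]
```

servo_tool(moves=[0.2,-0.15,-0.2,-0.5,0,0,5,0.9,0.25,-1.9,0,0,0,5,0.9,0.25,-1.9,0,0,0,5,0.9,0.25,-1.9,0,0,0,5,0.45,0.12,-1.0,0,0,0,5,0,0,0,0,0,0,5])

```text
t: 9.8
eef_pos: [0.5024, -0.3462, 0.1648]
tcp_rot: [0.967, 0.141, 0.212, -0.028]
contact_force: [-0.1, 1.5, -0.2]
gripper_width: 0.0502
finger_force: 0.0
```

```bash
python3 g.py
```

```text
pos [ 0.50241627 -0.34615664  0.1648091 ] rv deg [ 0.4  -0.17 -0.15] to grasp cm [-0.24  0.15 -0.46] to pre(8cm) [-3.48 -0.8   6.79] [-1.    0.23  1.79  0.48  1.04  0.04]
```

servo_tool(moves=[-0.22,0.15,-0.35,0,0,0,5,0,0,0,0,0,0,2,0,0,0,0,0,0,2,0,0,0,0,0,0,2,0,0,0,0,0,0,2,0,0,0,0,0,0,2,0,0,0,0,0,0,2], force=45)

```text
t: 10.38
eef_pos: [0.4997, -0.3449, 0.1639]
tcp_rot: [0.966, 0.14, 0.214, -0.029]
contact_force: [-1.6, 8.9, 8.2]
gripper_width: 0.0231
finger_force: 45.0
```

```bash
python3 g.py; python3 -c "
from rig import ctrl; print(ctrl.read_state())"
```

```text
pos [ 0.49970235 -0.34489586  0.16389246] rv deg [ 0.28  0.06 -0.06] to grasp cm [ 0.03  0.03 -0.37] to pre(8cm) [-3.21 -0.93  6.88] [-1.01  0.23  1.8   0.49  1.04  0.04]
{'t': 10.3833, 'qpos': array([-1.00972996,  0.22685427,  1.80178373,  0.48952392,  1.03905293,
        0.03648868]), 'qvel': array([ 2.65436391e-03, -1.65008299e-03,  8.59572876e-05, -1.63229844e-03,
       -2.63744834e-03,  1.45146385e-03]), 'effort': array([ -4.05456439, -38.80553842, -31.92089438,   0.4442469 ,
        -2.81386815,  -0.07142464]), 'eef_pos': array([ 0.49970235, -0.34489586,  0.16389246]), 'tcp_rot': array([ 0.96621   ,  0.14025934,  0.21436446, -0.0285208 ]), 'contact_force': array([-1.5903294 ,  8.85335808,  8.21908856]), 'moment': array([ 1.41144263, -0.03246629,  0.60925409]), 'finger_force': 44.98374408110976, 'gripper_width': 0.023134786631272147}
```

servo_tool(moves=[0.5,0.1,0.3,0,0,0,2,1.3,0.4,0.7,0,0,0,2,1.5,0.4,2,0,0,0,2,0.5,0.2,4,0,0,0,2,0,0,4,0,0,0,2,0,0,3.5,0,0,0,2])

```text
t: 10.88
eef_pos: [0.5376, -0.3358, 0.3104]
tcp_rot: [0.966, 0.14, 0.214, -0.026]
contact_force: [0.2, -0.7, -0.1]
gripper_width: 0.023
finger_force: 45.0
```

```bash
cat > s.py <<'E'
from h import *
import sys
p=json.load(open("fix.json")); p[4]=.045
F=lambda *l:R.from_euler('z',p[2]).apply(l)+[p[0],p[1],0]
inv=lambda w:R.from_euler('z',-p[2]).apply(np.array(w)-[p[0],p[1],0])
BL=lambda *l:F(.045,.035,0)+R.from_euler('z',p[2]-np.pi/6).apply(l)
try: bt=np.array(json.load(open("ball.json")))   # ball in tool frame
except Exception: bt=np.array([0,0,.139])
def orient(tilt,yaw,M):
    a,b=np.radians([tilt,yaw]); d=np.array([-np.sin(a)*np.cos(b),-np.sin(a)*np.sin(b),np.cos(a)])
    y=np.cross([0,0,1],d);y/=np.linalg.norm(y); y=y if y@M[:,1]>0 else -y
    return np.stack([np.cross(y,-d),y,-d],1)
def go(ball,tilt=38,yaw=-5):
    s=ctrl.read_state();M=R.from_quat(s["tcp_rot"]).as_matrix();T=orient(tilt,yaw,M)
    return ((np.array(ball)-T@bt-s["eef_pos"])*100).round(2), np.degrees(R.from_matrix(T@M.T).as_rotvec()).round(2)
def ballnow():
    s=ctrl.read_state(); return s["eef_pos"]+R.from_quat(s["tcp_rot"]).apply(bt)
E
python3 - <<'E'
from s import *
print(ctrl.read_state()["eef_pos"],ballnow(),inv(ballnow()))
for b in(F(-.02,-.045,.12),F(-.02,-.045,.075),F(.038,-.045,.054)): print(go(b))
print("seam",F(.038,-.045,.052),F(.038,.037,.052),BL(-.007,.070,.052))
E
```

```text
[ 0.53760597 -0.33577231  0.31038358] [ 0.59405223 -0.32046619  0.18428622] [-0.01118513 -0.33893586  0.18428622]
(array([-4.8 , 31.62, -8.09]), array([  1.85, -13.08, -21.2 ]))
(array([ -4.8 ,  31.62, -12.59]), array([  1.85, -13.08, -21.2 ]))
(array([  0.99,  31.83, -14.69]), array([  1.85, -13.08, -21.2 ]))
seam [ 0.63279214 -0.02497222  0.052     ] [0.62988683 0.0569763  0.052     ] [0.66360107 0.12033237 0.052     ]
```

servo_tool(moves=[-0.5,3.5,-0.2,0.2,-1.45,-2.35,2,-0.5,3.5,-0.2,0.2,-1.45,-2.35,2,-0.5,3.5,-0.2,0.2,-1.45,-2.35,2,-0.5,3.5,-0.2,0.2,-1.45,-2.35,2,-0.5,3.5,-0.2,0.2,-1.45,-2.35,2,-0.5,3.5,-0.2,0.2,-1.45,-2.35,2,-0.5,3.5,-1,0.2,-1.45,-2.35,2,-0.6,3.5,-2,0.2,-1.45,-2.35,2])

```text
t: 11.55
eef_pos: [0.4971, -0.0557, 0.2688]
tcp_rot: [0.948, -0.022, 0.317, 0.011]
contact_force: [0.6, 0.1, -0.9]
gripper_width: 0.0232
finger_force: 45.0
```

servo_tool(moves=[-0.6,3.5,-2,0.2,-1.45,-2.35,2,0,0,0,0,0,0,2,0,0,0,0,0,0,2])

```text
t: 11.8
eef_pos: [0.4889, -0.0174, 0.2442]
tcp_rot: [0.945, -0.038, 0.324, 0.013]
contact_force: [0.1, 0.6, -0.3]
gripper_width: 0.0228
finger_force: 45.0
```

```bash
python3 - <<'E'
from s import *
print(ctrl.read_state()["eef_pos"],inv(ballnow()),ctrl.read_state()["contact_force"])
for b in(F(-.02,-.045,.08),F(.038,-.045,.054)): print(go(b))
c=snap("wrist","pics/w5.png"); snap("scene","pics/scene5.png");snap("top","pics/top5.png")
print("ball px",proj(c,ballnow(),True),"seam px",proj(c,F(.038,-.045,.052),True))
im=cv2.imread("pics/w5.png"); cv2.imwrite("pics/w5b.png",cv2.resize(im,(800,600),interpolation=cv2.INTER_CUBIC))
E
```

```text
[ 0.48894446 -0.01738606  0.24415734] [-0.02080943 -0.04207795  0.13436088] [ 0.1256275   0.61078227 -0.34266325]
(array([ 0.06, -0.22, -5.46]), array([-0.05, -0.17, -0.41]))
(array([ 5.86, -0.01, -8.06]), array([-0.05, -0.17, -0.41]))
ball px (np.float64(261.77861138708874), np.float64(179.00704308391875)) seam px (np.float64(253.2800095850907), np.float64(164.85044700316809))
```

View pics/w5b.png

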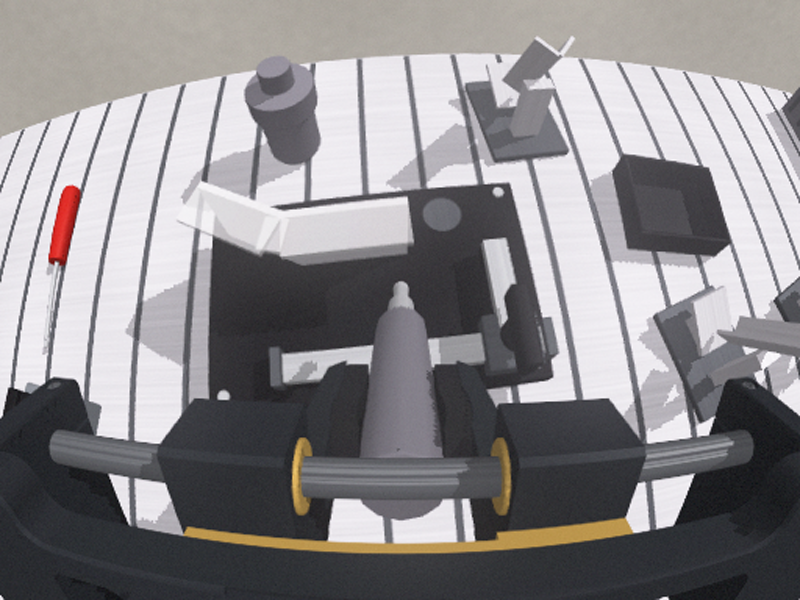

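The wrist view shows the stylus gripped with its ball at about (400,287), with dark plate behind it. The knob is locked along x at (518,330), with the carriage at the stop and nothing over the seam. The ball is about 6 px left of the prediction, so I'll measure it numerically in the wrist and scene views.

```bash
python3 - <<'E'
from s import *
np.set_printoptions(linewidth=250)
w=load("pics/w5.png");c=load("pics/scene5.png");t=load("pics/top5.png")
b=ballnow()
g=cv2.imread("pics/w5.png",0); print(g[176:202:1,244:270])
for cc,fn in((c,"pics/scene5.png"),(t,"pics/top5.png")):
    u,v=np.array(proj(cc,b)).round(1); print(fn,u,v); g=cv2.imread(fn,0); u,v=int(u),int(v); print(v-9,u-12); print(g[v-9:v+10,u-12:u+13])
E
```

```text
[[ 62  61  57  55  58  58  54  57  58  57  57  58  56  58  55  56  56  53  52  55  58  58  53  55  51  55]
 [ 53  58  57  56  58  58  56  57  56  53  55  56  58  57  54  55  55  54  56  54  51  53  57  52  54  55]
 [ 56  56  57  55  58  56  53  55  59  59  58  53  54  55  56  56  54  59  55  56  56  56  55  55  55  52]
 [ 56  56  55  57  59  54  55  56  52  52  55  53  65  64  56  50  56  56  54  56  56  53  55  53  56  52]
 [ 52  57  57  58  55  55  54  54  55  59  91 157 166 167 132  71  54  56  54  55  52  57  56  53  53  54]
 [ 57  56  57  56  55  53  57  61  66 132 149 178 184 193 184 172  93  55  51  54  53  55  52  56  53  51]
 [ 53  54  56  52  54  53  53  56 103 148 158 169 180 187 189 194 170  53  55  53  54  54  53  53  50  56]
 [ 55  57  52  55  55  57  54  62 127 140 154 169 181 183 183 188 189  91  56  51  49  53  55  58  52  52]
 [ 53  54  54  60  57  55  54  80 127 133 154 172 177 182 183 185 177 123  56  54  51  55  55  56  51  53]
 [ 53  52  55  54  53  54  55  80 125 134 156 171 177 181 182 183 175 128  51  50  55  55  51  53  50  51]
 [ 54  53  53  52  55  53  55 
[... 4968 characters left out ...]
  32  32  35  32  33  41  91 135 117  47  26  34  32  34  33  33  40  32  34  37]
 [ 29  34  32  33  34  34  32  32  29  37  47  93 133 111  33  31  37  31  34  36  33  34  35  35  32]
 [ 31  31  32  33  30  33  30  35  32  30  59 112 136 108  26  34  31  36  32  28  37  31  38  35  30]
 [ 32  35  32  32  32  29  33  29  23  31  79 117 133 106  23  30  34  35  29  31  35  30  30  34  30]
 [ 18  25  21  20  21  17  21  30  49  69 103 124 135 111  50  47  49  45  46  46  44  38  41  41  48]
 [157 154 156 155 157 160 157 157 152 123 107 129 128 127 136 152 155 156 157 156 142 110 114 116 114]
 [152 151 148 149 150 149 149 153 133  90 109 128 132 129 141 150 152 150 152 152 137 110 112 107 108]]
```

```bash
python3 - <<'E'
from s import *
def rel(c,pos,q):
    M=R.from_quat(q); return (M.inv().apply(np.array(c["eye"])-pos)*1000).round(2), np.degrees((M.inv()*R.from_quat(c["orientation"])).as_rotvec()).round(2)
print(rel(load("pics/w2.png"),[0.49578813,0.02569718,0.24619893],[0.99987658,0.01502621,-0.00434976,-0.00145698]))
print(rel(load("pics/w4.png"),[0.42406283,-0.36464652,0.320191],[0.99998035,0.0059169,-0.00106509,-0.00177684]))
s=ctrl.read_state(); c=snap("wrist","pics/w6.png"); print(rel(c,s["eef_pos"],s["tcp_rot"])); print(s["eef_pos"],s["tcp_rot"],s["qvel"].round(4))
M=R.from_quat(s["tcp_rot"])
for z in(-.03,0,.139): print(z,np.round(proj(c,s["eef_pos"]+M.apply([0,0,z]),True),1))
e,d=ray(c,256.4,184.7,True); e=M.inv().apply(e-s["eef_pos"]); d=M.inv().apply(d)
for z in(.133,.139,.145): print("ball tool mm",(1000*(e+d*(z-e[2])/d[2])).round(1))
# axis of handle in tool frame: mid columns of handle rows
g=cv2.imread("pics/w6.png",0)
for r in(186,200,215,230): 
    row=g[r,205:305].astype(float); i=np.where(row>85)[0]; j=i[(i>25)&(i<80)]; print(r,205+j.min(),205+j.max())
E
```

```text
(array([  79.82,    0.43, -135.01]), array([-14.  , -13.96,  89.15]))
(array([  79.66,    1.37, -134.47]), array([-14.  , -14.01,  89.2 ]))
(array([  79.83,    0.4 , -134.82]), array([-13.97, -14.  ,  89.14]))
[ 0.49143922 -0.02220116  0.24742942] [ 0.94437158 -0.04112606  0.32596833  0.01468419] [-0.0229  0.0085 -0.0106  0.     -0.0016  0.0053]
-0.03 [255.5 292.9]
0 [255.7 258.3]
0.139 [256.1 183.7]
ball tool mm [  0.8   0.3 133. ]
ball tool mm [ -1.    0.3 139. ]
ball tool mm [ -2.7   0.3 145. ]
186 252 261
200 246 267
215 241 272
230 231 284
```

```bash
echo '[-0.0005,0.0003,0.139]' > ball.json; python3 - <<'E'
from s import *
print(ctrl.read_state()["eef_pos"],inv(ballnow()))
for b in(F(-.02,-.045,.08),F(.030,-.045,.056)): print(go(b))
E
```

```text
[ 0.49148461 -0.02271202  0.24741765] [-0.01850146 -0.04866944  0.13769846]
(array([-0.15,  0.34, -5.76]), array([0.05, 0.08, 0.07]))
(array([ 4.85,  0.52, -8.16]), array([0.05, 0.08, 0.07]))
```

servo_tool(moves=[0,0.2,-1.9,0,0,0,2,0,0.15,-1.9,0,0,0,2,0,0,-1.8,0,0,0,2,1.6,0.05,-0.8,0,0,0,2,1.6,0.05,-0.8,0,0,0,2,1.6,0.05,-0.8,0,0,0,2,0,0,0,0,0,0,2,0,0,0,0,0,0,2])

```text
t: 12.67
eef_pos: [0.5389, -0.0175, 0.1654]
tcp_rot: [0.945, -0.042, 0.324, 0.014]
contact_force: [-0.6, -0.3, -0.7]
gripper_width: 0.0229
finger_force: 45.0
```

servo_tool(moves=[0,0,0,0,0,0,2,0,0,0,0,0,0,2,0,0,0,0,0,0,2])

```text
t: 12.92
eef_pos: [0.5383, -0.0163, 0.1666]
tcp_rot: [0.945, -0.041, 0.326, 0.014]
contact_force: [-0.2, -0.8, -1.8]
gripper_width: 0.0229
finger_force: 45.0
```

```bash
python3 - <<'E'
from s import *
s=ctrl.read_state();print(s["eef_pos"],inv(ballnow()),s["contact_force"],s["qvel"].round(3))
print(go(F(.037,-.045,.053)))
c=snap("wrist","pics/w7.png"); t=snap("top","pics/top7.png"); 
im=cv2.imread("pics/w7.png")[90:240,156:356]; cv2.imwrite("pics/w7b.png",cv2.resize(im,(800,600),interpolation=cv2.INTER_CUBIC))
for q in((.045,-.055,.045),(.045,-.055,.125),(.015,-.055,.125),(.038,-.045,.052)): u,v=proj(c,F(*q),True); print(q,round((u-156)*4),round((v-90)*4))
u,v=proj(c,ballnow(),True); print("ball",(u-156)*4,(v-90)*4)
E
```

```text
[ 0.53829035 -0.01631874  0.16655868] [ 0.02842823 -0.04373266  0.05676276] [-0.22145077 -0.75665384 -1.84174328] [ 0.008 -0.     0.     0.002 -0.003  0.002]
(array([ 0.87, -0.1 , -0.37]), array([ 0.01,  0.03, -0.01]))
(0.045, -0.055, 0.045) 438 329
(0.045, -0.055, 0.125) 449 162
(0.015, -0.055, 0.125) 472 300
(0.038, -0.045, 0.052) 402 348
ball 400.4938603753901 376.6231538981143
```

View pics/w7b.png

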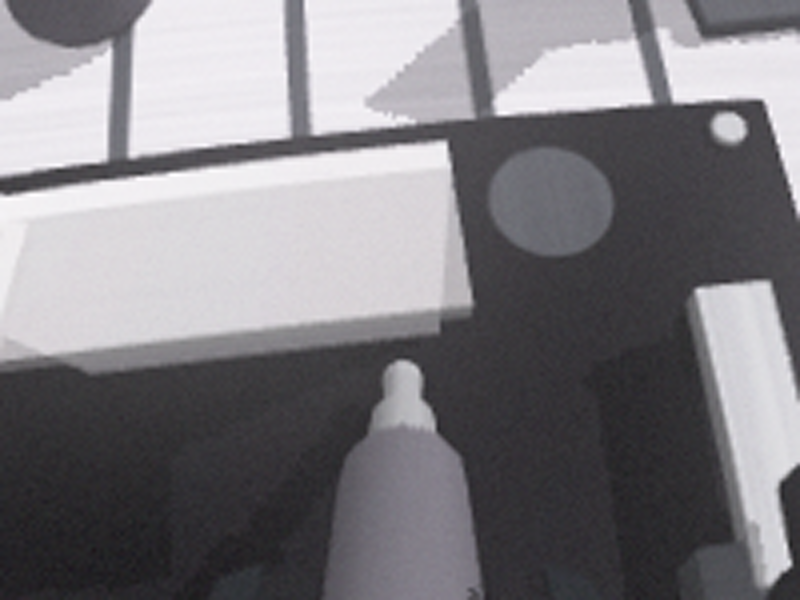

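The crop (×4 from (156,90)) shows the ball at (403,378), matching the prediction of (400,377). The sheet's lower free corner is at (440,335) against a predicted (438,329), so the fixture is about 1.3 mm nearer than modelled. I'll correct for that, move in and feel for the plate gently.

servo_tool(moves=[0.25,-0.05,-0.1,0,0,0,2,0.25,-0.05,-0.1,0,0,0,2,0.15,0,-0.15,0,0,0,2,0,0,-0.1,0,0,0,2,0,0,-0.1,0,0,0,2,0,0,-0.1,0,0,0,2,0,0,0,0,0,0,2,0,0,0,0,0,0,2])

```text
t: 13.68
eef_pos: [0.5448, -0.0167, 0.159]
tcp_rot: [0.945, -0.041, 0.325, 0.014]
contact_force: [-0.6, -0.2, -1.3]
gripper_width: 0.0229
finger_force: 45.0
```

```bash
python3 - <<'E'
from s import *
p[0]-=.0013; json.dump(p,open("fix.json","w"))
s=ctrl.read_state();print(s["eef_pos"],inv(ballnow()),s["contact_force"],s["qvel"].round(3))
print(go(F(.037,-.045,.053)))
E
```

```text
[ 0.54478189 -0.01671336  0.15900206] [ 0.03603102 -0.04425748  0.0490614 ] [-0.61796377 -0.24848312 -1.28043406] [ 0.001 -0.003 -0.002 -0.002  0.002  0.001]
(array([ 0.09, -0.06,  0.38]), array([-0.02, -0.07, -0.06]))
```

servo_tool(moves=[0,0,-0.1,0,0,0,2,0,0,-0.1,0,0,0,2,0,0,-0.1,0,0,0,2,0,0,0,0,0,0,2])

```text
t: 14.02
eef_pos: [0.5458, -0.017, 0.1576]
tcp_rot: [0.944, -0.041, 0.326, 0.014]
contact_force: [-7.1, 1.3, 9.9]
gripper_width: 0.0231
finger_force: 45.0
```

servo_tool(moves=[0,0,0.2,0,0,0,2,0,0,0.2,0,0,0,2,0,0,0,0,0,0,2,0,0,0,0,0,0,2])

```text
t: 14.35
eef_pos: [0.5449, -0.0168, 0.1603]
tcp_rot: [0.945, -0.041, 0.325, 0.014]
contact_force: [0.3, 0.8, -1.2]
gripper_width: 0.023
finger_force: 45.0
```

```bash
echo '[-0.0005,0.0003,0.1365]' > ball.json; python3 - <<'E'
from s import *
s=ctrl.read_state();print(s["eef_pos"],inv(ballnow()),s["contact_force"],s["qvel"].round(3))
print(go(F(.037,-.045,.053)))
M=R.from_quat(s["tcp_rot"]); c=snap("wrist","pics/w8.png"); g=cv2.imread("pics/w8.png",0)
e,d=ray(c,256.7,184.6,True); e=M.inv().apply(e-s["eef_pos"]); d=M.inv().apply(d)
for z in(.1345,.1365,.139): print("ball tool mm",(1000*(e+d*(z-e[2])/d[2])).round(1))
np.set_printoptions(linewidth=200); print(g[166:192,246:272])
u,v=proj(c,ballnow(),True); print(u,v, proj(c,F(.045,-.055,.045),True))
E
```

```text
[ 0.54491178 -0.01682717  0.16025947] [ 0.03467905 -0.04422207  0.05233046] [ 0.31837692  0.81992855 -1.15659372] [-0.001  0.004  0.003  0.002 -0.002 -0.003]
(array([ 0.23, -0.06,  0.06]), array([-0.01, -0.04, -0.06]))
ball tool mm [  0.4   0.5 134.5]
ball tool mm [ -0.2   0.5 136.5]
ball tool mm [ -0.9   0.5 139. ]
[[211 213 213 212 212 211 213 210 211 211 212 211 211 210 211 210 212 211 209 212 211 188 183 182 183 184]
 [213 213 213 211 211 211 210 212 213 212 211 210 211 212 211 210 211 210 211 210 210 183 184 182 184 182]
 [214 212 213 213 212 213 210 212 211 210 211 209 211 211 211 210 210 210 213 210 208 185 184 181 184 182]
 [212 210 210 211 213 210 212 212 212 211 210 211 211 210 209 210 210 212 211 212 210 184 184 186 185 183]
 [212 211 214 208 213 211 211 209 212 210 211 212 212 212 211 209 210 211 209 212 207 185 183 184 183 184]
 [213 212 212 213 210 210 211 210 209 211 211 210 211 208 211 209 209 200 199 186 184 160 152 152 145 145]
 [211 213 210 211 210 211 209 209 199 199 190 189 190 177 176 167 165 160 156 148 145 124 118 117 109 109]
 [200 189 190 187 177 178 166 168
[... 1400 characters left out ...]
183 182 187 184 178 124  56  57  60  59  61  59  57  57  58  57]
 [ 61  61  60  57  60  71 126 134 159 173 180 182 185 187 176 111  58  57  63  62  59  57  56  60  55  56]
 [ 61  56  57  56  57  70 129 142 159 176 182 184 184 188 176 102  60  58  59  60  59  56  52  58  57  57]
 [ 56  52  59  57  56  66 138 155 163 175 183 184 187 186 183 106  57  56  59  58  58  57  56  61  58  57]
 [ 55  54  58  52  64 124 148 157 170 177 182 180 185 188 186 162  97  59  58  57  56  55  56  60  58  54]
 [ 57  54  56  68 113 141 149 160 166 177 180 184 185 185 189 184 158  91  52  57  58  58  57  57  56  56]]
256.4038576858474 185.1642666177566 (np.float64(266.0341928268229), np.float64(176.78989510048666))
```

servo_tool(moves=[0.1,0,0,0,0,0,2,0.1,0,0.05,0,0,0,2,0,0,0,0,0,0,2,0,0,0,0,0,0,2,-0.01,0.25,0,0,0,0,2,-0.01,0.25,0,0,0,0,2,-0.01,0.25,0,0,0,0,2,-0.01,0.25,0,0,0,0,2])

```text
t: 15.07
eef_pos: [0.5464, -0.0064, 0.1607]
tcp_rot: [0.945, -0.041, 0.325, 0.014]
contact_force: [-0.2, -0.1, -1.0]
gripper_width: 0.0235
finger_force: 45.0
```

servo_tool(moves=[-0.01,0.25,0,0,0,0,2,-0.01,0.25,0,0,0,0,2,-0.01,0.25,0,0,0,0,2,-0.01,0.25,0,0,0,0,2,-0.01,0.25,0,0,0,0,2,-0.01,0.25,0,0,0,0,2,-0.01,0.25,0,0,0,0,2,-0.01,0.25,0,0,0,0,2])

```text
t: 15.73
eef_pos: [0.5457, 0.0135, 0.1608]
tcp_rot: [0.945, -0.041, 0.325, 0.014]
contact_force: [-0.7, 0.1, -0.7]
gripper_width: 0.023
finger_force: 45.0
```

```bash
cat > chk.py <<'E'
from s import *
s=ctrl.read_state();b=ballnow();o=F(.045,.035,0)
print(s["t"],"fix",inv(b).round(4),"leg",R.from_euler('z',-(p[2]-np.pi/6)).apply(b-o).round(4),s["contact_force"].round(1))
print("to start/bend/end",go(F(.037,-.045,.0525)),go(F(.037,.0373,.0525)),go(BL(-.008,.071,.0525)))
E
python3 chk.py
```

```text
15.7333 fix [ 0.0366 -0.014   0.0528] leg [ 0.0172 -0.0466  0.0528] [-0.7  0.1 -0.7]
to start/bend/end (array([ 0.15, -3.09, -0.04]), array([-0.02, -0.04, -0.06])) (array([-0.14,  5.14, -0.04]), array([-0.02, -0.04, -0.06])) (array([ 3.29, 11.58, -0.04]), array([-0.02, -0.04, -0.06]))
```

servo_tool(moves=[-0.01,0.25,0,0,0,0,2,0,0.25,0,0,0,0,2,-0.01,0.25,0,0,0,0,2,-0.01,0.25,0,0,0,0,2,-0.01,0.25,0,0,0,0,2,0,0.25,0,0,0,0,2,-0.01,0.25,0,0,0,0,2,-0.01,0.25,0,0,0,0,2])

```text
t: 16.4
eef_pos: [0.5451, 0.0335, 0.1607]
tcp_rot: [0.945, -0.041, 0.325, 0.014]
contact_force: [-1.0, 0.1, -0.7]
gripper_width: 0.0228
finger_force: 45.0
```

servo_tool(moves=[-0.01,0.25,0,0,0,0,2,0,0.25,0,0,0,0,2,-0.01,0.25,0,0,0,0,2,-0.01,0.25,0,0,0,0,2,-0.01,0.25,0,0,0,0,2,0,0.25,0,0,0,0,2,-0.01,0.25,0,0,0,0,2,-0.01,0.25,0,0,0,0,2])

```text
t: 17.07
eef_pos: [0.5445, 0.0534, 0.1608]
tcp_rot: [0.945, -0.041, 0.325, 0.014]
contact_force: [0.1, 0.6, -0.4]
gripper_width: 0.023
finger_force: 45.0
```

```bash
python3 chk.py
```

```text
17.0667 fix [0.0368 0.026  0.0528] leg [-0.0026 -0.0119  0.0528] [ 0.1  0.6 -0.4]
to start/bend/end (array([ 0.27, -7.09, -0.04]), array([-0.01, -0.04, -0.06])) (array([-0.03,  1.14, -0.04]), array([-0.01, -0.04, -0.06])) (array([ 3.41,  7.58, -0.04]), array([-0.01, -0.04, -0.06]))
```

servo_tool(moves=[-0.01,0.28,0,0,0,0,2,0,0.28,0,0,0,0,2,-0.01,0.28,0,0,0,0,2,-0.01,0.28,0,0,0,0,2,0.12,0.22,0,0,0,0,2,0.12,0.22,0,0,0,0,2,0.12,0.22,0,0,0,0,2,0.12,0.22,0,0,0,0,2])

```text
t: 17.73
eef_pos: [0.5492, 0.0734, 0.1608]
tcp_rot: [0.945, -0.041, 0.325, 0.014]
contact_force: [-0.0, -0.2, -0.9]
gripper_width: 0.0226
finger_force: 45.0
```

servo_tool(moves=[0.12,0.22,0,0,0,0,2,0.12,0.22,0,0,0,0,2,0.12,0.22,0,0,0,0,2,0.12,0.22,0,0,0,0,2,0.12,0.22,0,0,0,0,2,0.12,0.22,0,0,0,0,2,0.12,0.22,0,0,0,0,2,0.12,0.22,0,0,0,0,2])

```text
t: 18.4
eef_pos: [0.5588, 0.091, 0.1607]
tcp_rot: [0.945, -0.041, 0.325, 0.014]
contact_force: [-0.2, -0.5, -0.5]
gripper_width: 0.0231
finger_force: 45.0
```

```bash
python3 chk.py
```

```text
18.4 fix [0.0523 0.0631 0.0528] leg [-0.0077  0.028   0.0528] [-0.2 -0.5 -0.5]
to start/bend/end (array([ -1.16, -10.84,  -0.04]), array([-0.01, -0.04, -0.06])) (array([-1.45, -2.62, -0.04]), array([-0.01, -0.04, -0.06])) (array([ 1.98,  3.82, -0.04]), array([-0.01, -0.04, -0.06]))
```

servo_tool(moves=[0.12,0.23,0,0,0,0,2,0.11,0.22,0,0,0,0,2,0.12,0.23,0,0,0,0,2,0.11,0.22,0,0,0,0,2,0.12,0.23,0,0,0,0,2,0.11,0.22,0,0,0,0,2,0.12,0.23,0,0,0,0,2,0.11,0.22,0,0,0,0,2])

```text
t: 19.07
eef_pos: [0.568, 0.109, 0.1608]
tcp_rot: [0.945, -0.041, 0.325, 0.014]
contact_force: [0.5, -0.1, -1.4]
gripper_width: 0.0229
finger_force: 45.0
```

servo_tool(moves=[0.12,0.23,0,0,0,0,2,0.11,0.22,0,0,0,0,2,0.12,0.23,0,0,0,0,2,0.11,0.22,0,0,0,0,2,0.12,0.23,0,0,0,0,2,0.11,0.22,0,0,0,0,2,0.12,0.23,0,0,0,0,2,0.11,0.22,0,0,0,0,2])

```text
t: 19.73
eef_pos: [0.5772, 0.127, 0.1608]
tcp_rot: [0.945, -0.041, 0.325, 0.014]
contact_force: [-0.1, -0.2, -1.2]
gripper_width: 0.0228
finger_force: 45.0
```

servo_tool(moves=[0.06,0.12,0,0,0,0,2,0,0,0,0,0,0,2,0,0,0,0,0,0,2,0,0,0,0,0,0,2])

```text
t: 20.07
eef_pos: [0.5776, 0.128, 0.1607]
tcp_rot: [0.945, -0.041, 0.325, 0.014]
contact_force: [0.1, 0.1, -0.4]
gripper_width: 0.023
finger_force: 45.0
```

```bash
python3 chk.py; python3 - <<'E'
from s import *
# return targets: home TCP pose and approach
s=ctrl.read_state(); M=R.from_quat(s["tcp_rot"]); H=R.from_quat([0.96621,0.14025934,0.21436446,-0.0285208]); h=np.array([.4997,-.3449,.1639])
print("to home cm",(h-s["eef_pos"])*100,"rv",np.degrees((H*M.inv()).as_rotvec()), s["eef_pos"])
E
```

```text
20.0667 fix [0.0724 0.0993 0.0527] leg [-0.0084  0.0694  0.0527] [ 0.1  0.1 -0.4]
to start/bend/end (array([ -3.04, -14.54,  -0.03]), array([-0.01, -0.05, -0.06])) (array([-3.33, -6.31, -0.03]), array([-0.01, -0.05, -0.06])) (array([ 0.1 ,  0.13, -0.03]), array([-0.01, -0.05, -0.06]))
to home cm [ -7.78732102 -47.28587383   0.32078013] rv [-1.60493271 12.95431913 21.27693871] [0.57757321 0.12795874 0.1606922 ]
```

servo_tool(moves=[-1,0.4,0.2,0,0,0,2,-2.5,1.2,0.8,0,0,0,2,-2.5,1.2,0.8,0,0,0,2,-1.5,0.4,2.5,0,0,0,2,0,0,4,0,0,0,2,0,0,4,0,0,0,2,0,0,4,0,0,0,2,0,-2,0.1,0,0,0,2])

```text
t: 20.73
eef_pos: [0.5054, 0.1427, 0.336]
tcp_rot: [0.942, -0.039, 0.333, 0.012]
contact_force: [0.3, -0.8, 0.7]
gripper_width: 0.0226
finger_force: 45.0
```

servo_tool(moves=[0.27,-3.8,-0.1,-0.12,1,1.64,2,0.27,-3.8,-0.1,-0.12,1,1.64,2,0.27,-3.8,-0.1,-0.12,1,1.64,2,0.27,-3.8,-0.1,-0.12,1,1.64,2,0.27,-3.8,-0.1,-0.12,1,1.64,2,0.27,-3.8,-0.1,-0.12,1,1.64,2,0.27,-3.8,-0.1,-0.12,1,1.64,2,0.27,-3.8,-0.1,-0.12,1,1.64,2])

```text
t: 21.4
eef_pos: [0.5221, -0.1483, 0.3167]
tcp_rot: [0.963, 0.064, 0.26, -0.01]
contact_force: [0.7, 0.7, -0.6]
gripper_width: 0.0229
finger_force: 45.0
```

servo_tool(moves=[0.27,-3.8,-0.1,-0.12,1,1.64,2,0.27,-3.8,-0.1,-0.12,1,1.64,2,0.27,-3.8,-0.1,-0.12,1,1.64,2,0.27,-3.8,-0.1,-0.12,1,1.64,2,0.27,-2,-0.1,-0.12,1,1.64,2,0,0,0,0,0,0,2,0,0,0,0,0,0,2,0,0,0,0,0,0,2])

```text
t: 22.07
eef_pos: [0.5362, -0.3173, 0.3111]
tcp_rot: [0.967, 0.134, 0.216, -0.027]
contact_force: [-0.4, -0.1, -1.2]
gripper_width: 0.023
finger_force: 45.0
```

```bash
cat > hm.py <<'E'
from s import *
s=ctrl.read_state(); M=R.from_quat(s["tcp_rot"]); H=R.from_quat([0.96621,0.14025934,0.21436446,-0.0285208]); h=np.array([.4997,-.3449,.1639])
print(s["t"],s["eef_pos"],"to home cm",((h-s["eef_pos"])*100).round(2),"to pre",((h+[.038,.010,.146]-s["eef_pos"])*100).round(2),"rv",np.degrees((H*M.inv()).as_rotvec()).round(2),s["contact_force"].round(1))
E
python3 hm.py
```

```text
22.0667 [ 0.53624822 -0.31731748  0.31109433] to home cm [ -3.65  -2.76 -14.72] to pre [ 0.15 -1.76 -0.12] rv [-0.04  0.18  0.79] [-0.4 -0.1 -1.2]
```

servo_tool(moves=[0.15,-1.76,-0.1,0,0.2,0.8,2,0,0,-2.5,0,0,0,2,0,0,-2.5,0,0,0,2,0,0,-2.5,0,0,0,2,-0.5,-0.2,-2.5,0,0,0,2,0,0,-1.5,0,0,0,2,0,0,0,0,0,0,2,0,0,0,0,0,0,2])

```text
t: 22.73
eef_pos: [0.5331, -0.3363, 0.1955]
tcp_rot: [0.966, 0.141, 0.214, -0.029]
contact_force: [1.3, -0.5, 0.3]
gripper_width: 0.023
finger_force: 45.0
```

```bash
python3 hm.py
```

```text
22.7333 [ 0.53305347 -0.33634477  0.19553023] to home cm [-3.34 -0.86 -3.16] to pre [ 0.46  0.14 11.44] rv [-0.04 -0.01 -0.07] [ 1.3 -0.5  0.3]
```

servo_tool(moves=[-0.9,-0.2,-1.1,0,0,0,2,-0.8,-0.2,-1.1,0,0,0,2,-0.5,-0.14,-0.25,0,0,0,2,-0.5,-0.14,-0.25,0,0,0,2,-0.3,-0.08,-0.2,0,0,0,2,-0.2,-0.05,-0.16,0,0,0,2,0,0,0,0,0,0,2,0,0,0,0,0,0,2])

```text
t: 23.4
eef_pos: [0.5016, -0.3464, 0.1659]
tcp_rot: [0.966, 0.141, 0.215, -0.028]
contact_force: [1.0, 0.7, 1.4]
gripper_width: 0.0227
finger_force: 45.0
```

```bash
python3 hm.py
```

```text
23.4 [ 0.50159823 -0.34639826  0.16585215] to home cm [-0.19  0.15 -0.2 ] to pre [ 3.61  1.15 14.4 ] rv [ 0.05  0.08 -0.02] [1.  0.7 1.4]
```

servo_tool(moves=[-0.1,0.1,-0.1,0,0,0,2,-0.1,0.05,-0.1,0,0,0,2,-0.05,0,-0.05,0,0,0,2,0,0,0,0,0,0,2,0,0,0,0,0,0,2])

```text
t: 23.82
eef_pos: [0.5002, -0.3452, 0.1642]
tcp_rot: [0.966, 0.141, 0.216, -0.027]
contact_force: [3.8, 2.9, 6.1]
gripper_width: 0.0231
finger_force: 45.0
```

```bash
python3 hm.py
```

```text
23.8167 [ 0.50015424 -0.34522161  0.16421311] to home cm [-0.05  0.03 -0.03] to pre [ 3.75  1.03 14.57] rv [ 0.11  0.22 -0.  ] [3.8 2.9 6.1]
```

Contact is made at home, within 0.5 mm. Release gently and withdraw along the axis.

servo_tool(moves=[0,0,0,0,0,0,2.8,0,0,0,0,0,0,3.6,0,0,0,0,0,0,4.6,0,0,0,0,0,0,5,0,0,0,0,0,0,5,-0.4,-0.12,0.9,0,0,0,5,-0.8,-0.24,1.8,0,0,0,5,-1.4,-0.4,3.2,0,0,0,5])

```text
t: 24.48
eef_pos: [0.4714, -0.3505, 0.2192]
tcp_rot: [0.966, 0.14, 0.213, -0.031]
contact_force: [0.4, -0.1, -0.3]
gripper_width: 0.0502
finger_force: 0.0
```

servo_tool(moves=[-1.4,-0.4,3.2,0,0,0,5,-1.4,-0.4,3.2,0,0,0,5,-1,0,3,0,0,0,5,0,0,0,0,0,0,5,0,0,0,0,0,0,5,0,0,0,0,0,0,5])

```text
t: 24.98
eef_pos: [0.4343, -0.3604, 0.3153]
tcp_rot: [0.966, 0.14, 0.214, -0.028]
contact_force: [0.3, -0.1, -1.0]
gripper_width: 0.0501
finger_force: 0.0
```

```bash
python3 - <<'E'
from s import *
s=ctrl.read_state(); print(s["t"],s["eef_pos"],s["contact_force"])
a=cv2.imread("pics/scene0.png",0); c=snap("scene","pics/scene9.png"); b=cv2.imread("pics/scene9.png",0); t=snap("top","pics/top9.png")
# stylus region in scene: rows 195-265, cols 150-215 compare with start
d=cv2.absdiff(a,b)
for n,(r0,r1,c0,c1) in dict(stylus=(195,270,150,215),tray=(243,295,198,255),filter=(175,215,300,325),valve=(130,162,255,285),driver=(150,170,290,338)).items():
    print(n,"changed px",int((d[r0:r1,c0:c1]>25).sum()))
# shift estimate of stylus patch
p0=np.float32(a[195:245,152:200]);p1=np.float32(b[195:245,152:200]); print(cv2.phaseCorrelate(p0,p1))
tt=cv2.imread("pics/top9.png",0);t0=cv2.imread("pics/top0.png",0);print("tray top diff",int((cv2.absdiff(tt,t0)[165:210,310:355]>25).sum()))
cv2.imwrite("pics/end.png",b)
E
```

```text
24.9833 [ 0.43425589 -0.36035118  0.31529456] [ 0.34136769 -0.13763459 -1.00885959]
stylus changed px 9
tray changed px 0
filter changed px 0
valve changed px 0
driver changed px 0
((-0.13250107186811633, 0.0964926257348857), 1.0092135576407115)
tray top diff 0
```

```bash
python3 -c "
from rig import ctrl; print(ctrl.close_job())"
```

```text
the job is handed in; nothing more can be done
None
```

I handed the job in at about 25 s of the 72 s: the carriage is locked at its end stop, the seam was traced at about 30 mm/s with about 10 N at most (one brief touch on the plate before the run), and the stylus is back in its trough within about 1 mm with the bystanders unmoved; the hand-in call returned no verdict.

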